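# Press the glued cork roof panels and close the glue pot

## Task

The cork roof panels on the mat have just been glued: pull the tray of the bench press out, lay every panel flat in it, corks up, and slide the tray fully home under the platen. Then wind the handwheel clockwise, down, until you feel it come up against its stop, and back it off a quarter turn. The glue pot must end up with its tethered lid flipped shut and screwed down tight; leave the carton feeder, the glue gun and the screwdriver where they are.

Things in the scene. Friction and masses are not known exactly. Their poses are not given: they have to be found in the camera images.
- panel1: a cork roof panel to be pressed: five wine corks glued side by side across a plywood strip; a rigid block 120 mm long (x) x 46 mm wide (y) x 30 mm high, 70 g. Origin: centre of the underside, z up through the corks. It lies corks up on the mat and is gripped across its 46 mm width. Between two and four panels are there; an absent one reads None
- panel2: a cork roof panel to be pressed: five wine corks glued side by side across a plywood strip; a rigid block 120 mm long (x) x 46 mm wide (y) x 30 mm high, 70 g. Origin: centre of the underside, z up through the corks. It lies corks up on the mat and is gripped across its 46 mm width. Between two and four panels are there; an absent one reads None
- panel3: a cork roof panel to be pressed: five wine corks glued side by side across a plywood strip; a rigid block 120 mm long (x) x 46 mm wide (y) x 30 mm high, 70 g. Origin: centre of the underside, z up through the corks. It lies corks up on the mat and is gripped across its 46 mm width. Between two and four panels are there; an absent one reads None
- panel4: a cork roof panel to be pressed: five wine corks glued side by side across a plywood strip; a rigid block 120 mm long (x) x 46 mm wide (y) x 30 mm high, 70 g. Origin: centre of the underside, z up through the corks. It lies corks up on the mat and is gripped across its 46 mm width. Between two and four panels are there; an absent one reads None
- mat: flat blue-green cutting mat, 300 x 340 x 3 mm, fixed; the panels start on it. Origin: centre of the underside
- press: green bench screw press, fixed. Origin: under the middle of its base plate, 190 (x) x 420 (y) x 18 mm; the tray slides out to -x, the tray's long side runs along y. 28 mm columns at y = +-188 mm; crown beam 50 mm deep (x), 430 mm long, 135 to 175 mm above the bench; the tray's runners reach to x = -270 mm, 16 mm high
- platen_face (a point): centre of the underside of the platen's sprung rubber facing (150 x 320 mm): 73 mm above the bench when fully raised, 53 mm at the stop, where it squeezes the panels 3 mm (1.5 N/mm); it comes down 8 mm per turn of the handwheel. The platen's crosshead is at most 120 mm high
- tray (a joint): tray of the press, m: 0 = fully home under the platen, grows as it is pulled out towards the press's -x, 0.14 = fully out (end stops at both ends). About 2 N of sliding friction, stays where it is left. Starts partly or wholly in; panels can be laid in it only when it is out
- tray_floor (a point): centre of the tray's inner floor, on its upper face (26 mm above the bench); moves with the tray, axes as the press. Inner floor 140 mm (x) x 314 mm (y), with a rim 6 mm high and 5 to 6 mm thick all round. Four panels fit side by side, long axis along x, 74 to 76 mm apart along y
- tray_knob (a point): black upright round knob for moving the tray, 22 mm diameter, from 26 to 74 mm above the bench, on a tongue 130 mm ahead (-x) of the tray's centre; this point lies on its axis, 56 mm above the bench
- wheel (a joint): handwheel of the press, rad: 0 = platen fully raised, grows as the wheel is turned clockwise seen from above, which lowers the platen; there is a hard stop at the bottom, some one and three quarters to two and a half turns from the start. About 0.12 N m of friction (2 to 3 N at the handle), stays where it is left
- wheel_hub (a point): centre of the red handwheel on top of the press, on its vertical axis, 214 mm above the bench. Wheel rim: 110 mm diameter at its middle, 13 mm thick, top at 209 mm
- crank_grip (a point): black upright crank handle on the wheel's rim, 55 mm from the wheel's axis, 22 mm diameter, from 213 to 265 mm above the bench, turning freely on its own pin (it can be held while it goes round); this point lies on its axis, 243 mm above the bench, and goes round with the wheel. The wheel stays at the same height
- pot: white glue pot, 66 mm diameter, in a dark steel cup bolted to the bench (flange 100 mm diameter), fixed. Origin: centre of the underside; the lid's hinge is on its +x side; neck top 88 mm high
- lid_flip (a joint): hinge of the pot's blue tethered lid, rad: 0 = lying shut on the neck, grows as it flips up and open; starts standing open at 1.45 to 1.85 (limit 1.9). Light friction (under 1 N at the lid's edge) holds it where it is left
- lid_twist (a joint): screw of the blue cap in its tether ring, rad: 0 = loose, grows as the cap is turned clockwise seen from above (when shut), tight against its stop at 2.6; starts between 0 and 0.3. About 0.08 N m of friction
- lid_top (a point): centre of the outer face of the cap, 115 mm above the bench when shut. z is the cap's axis, pointing up when shut and towards the pot's +x when the lid stands open. Ribbed cap 58 mm diameter, 21 mm high, above the tether ring, which is 68 mm in diameter and 5 mm thick with its top 93.5 mm above the bench when shut. To turn it from above, grip the cap across its 58 mm
- lid_hinge (a point): middle of the lid's hinge pin, 40 mm from the pot's axis towards the pot's +x and 89.5 mm above the bench; the pin runs along the pot's y. Shut, the cap's centre lies 40 mm from the pin
- feeder: bystander: bird feeder made of a green drink carton, 190 x 90 x 64 mm, lying loose. Origin: centre of the underside
- gluegun: bystander: green hot-glue gun lying on its side, about 210 x 140 x 36 mm. Origin: middle of its underside
- screwdriver: bystander: red-handled screwdriver, 200 mm long, lying loose. Origin: middle of its underside
Things that resemble listed ones, but are neither listed nor needed, are in the scene too. Of the things that look like the pot, the smaller one is meant.

How it is judged:
By the outcome, as a careful person would: the job done as asked, in the order asked, and still so for the second after the job is handed in, with the robot touching nothing.
Of panel1, panel2, panel3, panel4 only 2 to 4 are there at a start; the rules pass over those that are not, and their reading is None.
At some moment in a run one of panel1, panel2, panel3, panel4 may be knocked a few centimetres aside while the robot is not near it.
Once in a run the grip may slacken for a moment while it holds something.
It also fails if it takes over 210 s, if anything falls off the work surface, if the arm or the gripper's body presses on something with over 40 N, if the wrist force passes 120 N, or if a joint passes its speed limit or range.

## Robot

A 7-joint arm with a two-finger parallel gripper is mounted at the origin on the work surface. World frame = base frame: x ahead of the robot, y to its left, z up, the work surface at z = 0. Lengths are in m, angles in rad, forces in N, time in s.
With the tool pointing down it reaches from about 0.425 to 0.875 m from the base axis. Payload 4.7 kg.
Tool frame: the origin (TCP) lies at the very end of the fingers, on their centre line; the grasp point (between the pads) lies 19 mm behind it; z points along the fingers, y is the direction in which the jaws open and shut (so a half turn about z gives the same grasp; the last joint's range is limited). The gripper opens to 87 mm and grips with 3 to 60 N. Pads are 19 mm wide; open, the fingers measure 117 mm over their backs; the gripper's body (75 mm by 190 mm) begins 51 mm behind the grasp point.
Start: joints at [-1.136, 0.321, -0.07, 1.45, 0.023, 1.371, -0.057], TCP at [0.266, 0.593, 0.202] pointing down, gripper open.
Joint ranges: [-2.86, 2.86], [-0.3, 2.09], [-1.38, 1.24], [0.06, 2.45], [-1.56, 4.7], [0.09, 2.05], [-2.69, 2.69]. Speed limits (rad/s): [2.57, 2.57, 3.14, 3.14, 3.14, 3.14, 3.14].

## Interface

Orientations are given as a rotation vector (axis times angle).
In Python, from bench import ctrl gives the robot as it stands. The module is installed in compiled form; this text tells all that it offers.
- The arm moves only by the tool move_arm, never from a script. Its arguments are lists of equal length, an entry for each row: "dp": the shift along the tool's x, y, z in units of 30 mm (1.0 is 30 mm), a list of three; "turn": the turn about the tool's z in units of 5 degrees (1.0 is 5 degrees); "jaw": the opening, from -1 (shut) to 1 (fully open). A call has 1 to 5 rows; each row is the pose to reach, as a shift and turn from the pose commanded when the call began, along the tool's axes at that moment; what a row does not reach only later rows make up. A row lasts 1/10 s, in which the tool goes at most 50 mm and 8.59 degrees, less where a joint would pass 70% of its speed; a pose out of reach is approached as far as the arm can. A call with a gripper value outside its range is refused whole. The fingers move at their own pace and stop on an object; "grip_force" is the grip in N (left out, the last holds). Time passes only in rows, so rows that repeat a pose let the fingers close. It gives the time, the measured TCP pose, the force and the opening at its end, in the units of the state.
- ctrl.get_state(): the state, without advancing time (a new reading comes with each control period).
- ctrl.get_image(name): name is "side" or "top"; returns the picture (400x640x3 uint8, red, green, blue); there is no depth.
- ctrl.camera_info(name): a dict with "intrinsics" (3x3 intrinsics, pixels), "extrinsics" (4x4, takes a point from world to camera coordinates). Camera axes: x right, y up, looking along -z (the intrinsics and any distortion apply to the point x, -y, -z); pixel columns grow to the right and rows downward; lengths in m; the calibration is good to about 2 mm. A picture is of the moment at which its call begins. camera_info takes no time and is no camera call.
- ctrl.close_job(): hands the job in, once; it reports no verdict.
Trained networks look in the newest picture that a camera, given by its name, has taken for a name from the list of things; names that differ only in an ending like _2 or _b are one class to them, and where a whole thing is asked for, a point or a joint stands for the part that bears it (a point fixed in the world has none). Each returns a list of dicts, best first, with "confidence" (0 to 1); they miss things now and then, are a little off and sometimes report something else, mostly with a low value. They report only what shows in the picture. A call takes as long as a camera call. They do not tell look-alikes from the thing itself.
- ctrl.look_for(camera, target): "rect" ([centre column, centre row, width, height] in pixels, round what is visible of it).
- ctrl.masks_of(camera, target): "region" (400x640 bool, what is visible of it) and "rect" ([centre column, centre row, width, height] in pixels, round what is visible of it).
The state is a dict: "time": time; "joint_positions": joint angles; "qd": joint speeds; "joint_torque": joint torques, N m; "position": TCP position; "tool_rot": TCP orientation; "ft_force": force on the tool from outside, world axes, zero at the start; "torque": the same for the moment, N m; "grip_width": opening from 0.0 (shut) to 1.0 (fully open).
Only numpy, scipy, OpenCV 4.12 (cv2) and the standard library are available. Lean on these libraries where they do the work, as an engineer would, in place of code of your own. Each camera call takes 0.05 s, during which the arm holds its last target. There are 200 camera calls.

## Working session

There is one attempt and no reset: what is moved stays moved. The work goes in short steps, Python scripts to look and compute and a tool call to move; the robot and the scene stay as the last step left them, time stands still between calls to the robot, and variables do not carry over. Pictures are saved under pics/ and viewed, about 12 in all and at most 16, crops included, and the job is handed in when it is done.

Besides the shell and the picture viewer there is one more tool, called after "Call:" by a JSON object that holds its "fn" and its "kwargs". move_arm: Moves the arm, as the interface text tells. Its arguments: {"type":"object","properties":{"dp":{"type":"array","items":{"type":"array","items":{"type":"number"}}},"turn":{"type":"array","items":{"type":"number"}},"jaw":{"type":"array","items":{"type":"number"}},"grip_force":{"type":"number"}},"required":["dp","turn","jaw"]}

```bash
mkdir -p pics; ls; python3 - <<'E'
from bench import ctrl
import cv2, numpy as np
s=ctrl.get_state(); print({k:np.round(v,3).tolist() for k,v in s.items()})
for n in ("side","top"):
    c=ctrl.camera_info(n); print(n,np.round(c["intrinsics"],1).tolist(),np.round(c["extrinsics"],4).tolist(),[k for k in c])
    im=ctrl.get_image(n); cv2.imwrite(f"pics/{n}0.png",im[:,:,::-1])
    for t in ("panel1","mat","press","tray","tray_knob","wheel","crank_grip","wheel_hub","pot","lid_flip","lid_top","feeder","gluegun","screwdriver"):
        print(t,[(round(d["confidence"],2),np.round(d["rect"]).astype(int).tolist()) for d in ctrl.look_for(n,t)][:6])
E
```

```text
pics
{'time': 0.0, 'joint_positions': [-1.136, 0.322, -0.07, 1.452, 0.023, 1.371, -0.057], 'qd': [0.002, 0.0, 0.002, -0.0, -0.001, -0.001, 0.001], 'joint_torque': [0.0, -49.128, -0.404, -31.254, -0.064, 0.044, 0.0], 'position': [0.265, 0.593, 0.201], 'tool_rot': [-0.656, -3.072, 0.003], 'ft_force': [-0.155, -0.167, -0.52], 'torque': [0.007, 0.003, 0.039], 'grip_width': 1.0}
side [[408.6, 0.0, 315.6], [0.0, 408.6, 195.9], [0.0, 0.0, 1.0]] [[0.9729, -0.2309, 0.0142, -0.5094], [0.1269, 0.5839, 0.8018, -0.1658], [-0.1934, -0.7783, 0.5974, -1.4151], [0.0, 0.0, 0.0, 1.0]] ['intrinsics', 'extrinsics']
panel1 [(0.7, [280, 194, 14, 23]), (0.59, [313, 187, 15, 19])]
mat [(0.58, [296, 186, 81, 53])]
press [(0.72, [352, 239, 135, 99])]
tray [(0.79, [352, 257, 104, 24]), (0.49, [276, 328, 54, 19])]
tray_knob [(0.96, [351, 258, 107, 24]), (0.4, [296, 184, 82, 53])]
wheel [(0.87, [353, 206, 42, 32])]
crank_grip [(0.74, [284, 325, 68, 24])]
wheel_hub [(0.57, [352, 212, 42, 41]), (0.19, [280, 193, 12, 22])]
pot [(0.69, [354, 213, 43, 39]), (0.67, [344, 299, 42, 55]), (0.57, [258, 277, 42, 60]), (0.43
[... 554 characters left out ...]
, [243, 232, 43, 16]), (0.61, [343, 169, 120, 156])]
mat [(0.94, [218, 208, 114, 96])]
press []
tray [(0.62, [341, 176, 48, 100])]
tray_knob [(0.64, [340, 176, 47, 105])]
wheel [(0.68, [380, 162, 48, 55])]
crank_grip [(0.51, [384, 141, 10, 8])]
wheel_hub [(0.64, [383, 158, 48, 54])]
pot [(0.93, [401, 281, 52, 46]), (0.7, [450, 201, 46, 43])]
lid_flip [(0.92, [407, 279, 32, 37]), (0.74, [462, 185, 26, 17]), (0.62, [243, 185, 39, 15])]
lid_top [(0.66, [410, 284, 32, 25]), (0.65, [450, 203, 49, 47]), (0.47, [462, 183, 19, 13])]
feeder [(0.76, [244, 129, 70, 41])]
gluegun [(0.78, [436, 156, 62, 46]), (0.32, [380, 160, 47, 55])]
screwdriver [(0.92, [452, 266, 15, 52]), (0.28, [245, 129, 67, 42])]
```

```bash
python3 - <<'E'
import cv2
a=cv2.imread("pics/top0.png")[80:330,150:500]; cv2.imwrite("pics/top0c.png",cv2.resize(a,None,fx=2.28,fy=2.28,interpolation=cv2.INTER_CUBIC))
a=cv2.imread("pics/side0.png")[130:370,210:450]; cv2.imwrite("pics/side0c.png",cv2.resize(a,None,fx=2.5,fy=2.5,interpolation=cv2.INTER_CUBIC))
E
```

```text
(no output)
```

View pics/top0c.png

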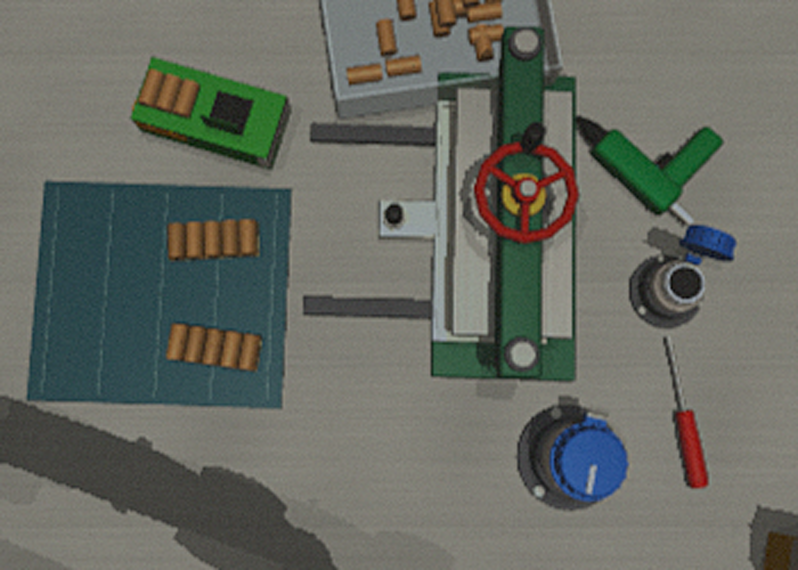

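View pics/side0c.png

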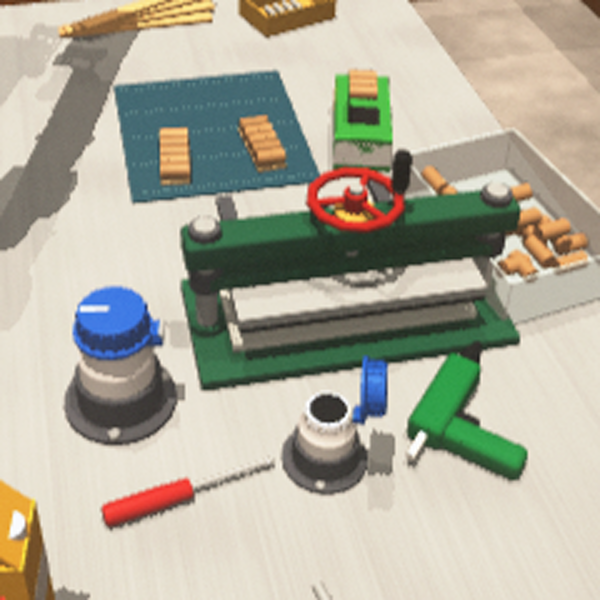

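The pictures show two panels (top crop ≈(213,239) and (214,347)), with the tray partly in and its knob at (394,213). The wheel hub is at (527,188) and the crank grip at (535,133). The small pot's neck is at (685,284), with its open lid up and to the right at (708,242). The larger closed pot at (580,455) is the decoy.

```bash
cat > h.py <<'E'
from bench import ctrl
import cv2, numpy as np
from scipy.spatial.transform import Rotation as R
CI={n:ctrl.camera_info(n) for n in ("side","top")}
def cam(n):
    c=CI[n]; return np.array(c["intrinsics"]),np.array(c["extrinsics"])
def proj(n,P):
    K,E=cam(n); p=E[:3,:3]@np.asarray(P,float)+E[:3,3]; p=K@(p*[1,-1,-1]); return p[:2]/p[2]
def onz(n,uv,z):
    K,E=cam(n); d=np.linalg.inv(K)@[uv[0],uv[1],1]; d=E[:3,:3].T@(d*[1,-1,-1]); o=-E[:3,:3].T@E[:3,3]
    return o+d*(z-o[2])/d[2]
def tri(us,ut):
    from scipy.optimize import least_squares
    f=lambda P: np.r_[proj("side",P)-us,proj("top",P)-ut]
    r=least_squares(f,onz("top",ut,.1)); return r.x,np.abs(r.fun).max()
def go(x,y,z,yaw=None,src=None):
    """units of dp/turn from current pose to world target; yaw = world direction (deg) of the jaw axis (tool y), mod 180"""
    s=ctrl.get_state(); T=R.from_rotvec(s["tool_rot"]); p=np.array(s["position"]) if src is None else np.array(src)
    d=T.inv().apply(np.array([x,y,z])-p)/.03
    t=0
    if yaw is not None:
        ty=T.apply([0,1,0]); cur=np.degrees(np.arctan2(ty[1],ty[0]))
        t=-((yaw-cur+90)%180-90)/5   # tool z down: + turn is clockwise from above
    print("dp",np.round(d,2).tolist(),"turn",round(t,2)); return d,t
def panels(n="top",thr=.3):
    """cork colour blobs -> centre and long-axis yaw on the plane of cork tops"""
    for d in ctrl.masks_of(n,"panel1"):
        m=d["region"].astype(np.uint8); ys,xs=np.nonzero(m)
        if len(xs)<50: continue
        yield d["confidence"],m
E
python3 - <<'E'
from h import *
f=lambda u,v:(150+u/2.28,80+v/2.28)
g=lambda u,v:(210+u/2.5,130+v/2.5)
r=lambda n,P:print(n,np.round(P,3).tolist())
r("knobtop",onz("top",f(394,213),.074))
r("hub",onz("top",f(528,187),.225))
P,e=tri(g(355,195),f(528,187)); r("hub tri",P); print(e)
P,e=tri(g(403,155),f(535,131)); r("crank top tri",P); print(e)
P,e=tri(g(205,228),f(521,353)); r("colA",P);print(e)
P,e=tri(g(496,193),f(525,41)); r("colB",P);print(e)
for c in [(576,78),(576,380),(431,378)]: r("base",onz("top",f(*c),.018))
for c in [(311,133),(303,305)]: r("runner",onz("top",f(*c),.016))
r("neck",onz("top",f(685,284),.088)); P,e=tri(g(327,408),f(685,284)); r("neck tri",P);print(e)
P,e=tri(g(374,387),f(709,242)); r("lid tri",P);print(e)
r("neck side",onz("side",g(327,408),.088))
ctrl.get_image("top")
for c,m in panels():
    cn,_=cv2.findContours(m,0,2); k=max(cn,key=cv2.contourArea)[:,0]
    q=np.array([onz("top",x,.03)[:2] for x in k],np.float32); print(c,cv2.minAreaRect(q))
for c in [(171,223),(256,221),(259,255),(171,258),(171,325),(260,335),(257,371),(168,360)]: r("pc",onz("top",f(*c),.028))
for c in [(46,182),(291,189),(282,407),(28,399)]: r("mat",onz("top",f(*c),.003))
E
```

```text
knobtop [0.59, -0.042, 0.074]
hub [0.589, -0.192, 0.225]
hub tri [0.591, -0.194, 0.209]
0.5602002584734578
crank top tri [0.644, -0.196, 0.261]
0.38923208238458074
colA [0.403, -0.186, 0.183]
0.21459081249139444
colB [0.778, -0.199, 0.184]
0.27318360369503125
base [0.792, -0.295, 0.018]
base [0.377, -0.283, 0.018]
base [0.379, -0.091, 0.018]
runner [0.714, 0.071, 0.016]
runner [0.477, 0.079, 0.016]
neck [0.495, -0.41, 0.088]
neck tri [0.496, -0.41, 0.088]
0.3754941946087058
lid tri [0.542, -0.428, 0.132]
0.26259860606941743
neck side [0.497, -0.41, 0.088]
0.89 ((0.5667543411254883, 0.19775375723838806), (0.04799726605415344, 0.11599969118833542), 2.0532243251800537)
0.63 ((0.422015905380249, 0.19527456164360046), (0.1203940361738205, 0.0469682440161705), 82.26410675048828)
pc [0.586, 0.257, 0.028]
pc [0.589, 0.143, 0.028]
pc [0.542, 0.138, 0.028]
pc [0.538, 0.255, 0.028]
pc [0.449, 0.253, 0.028]
pc [0.436, 0.135, 0.028]
pc [0.388, 0.138, 0.028]
pc [0.403, 0.255, 0.028]
mat [0.648, 0.436, 0.003]
mat [0.638, 0.098, 0.003]
mat [0.342, 0.107, 0.003]
mat [0.352, 0.446, 0.003]
```

Call:
{"fn": "move_arm", "kwargs": {"dp": [[-1.15, -0.86, 0], [-2.3, -1.7, 0], [-3.45, -2.57, 0], [-4.6, -3.42, 0], [-5.76, -4.28, 0]], "turn": [0, 0, 0, 0, 0], "jaw": [1, 1, 1, 1, 1], "grip_force": 30}}

```text
time: 2.1
position: [0.3715, 0.404, 0.2021]
tool_rot: [0.656, 3.072, 0.001]
ft_force: [-0.1, 0.1, -0.3]
grip_width: 0.999
```

Call:
{"fn": "move_arm", "kwargs": {"dp": [[-1.15, -0.86, 0], [-2.3, -1.7, 0], [-3.45, -2.57, 0], [-4.6, -3.42, 0], [-5.76, -4.28, 0]], "turn": [0, 0, 0, 0, 0], "jaw": [1, 1, 1, 1, 1]}}

```text
time: 2.6
position: [0.4768, 0.2162, 0.2023]
tool_rot: [0.656, 3.072, 0.001]
ft_force: [0.3, 0.1, -0.3]
grip_width: 1.003
```

Call:
{"fn": "move_arm", "kwargs": {"dp": [[-1.15, -0.86, 0], [-2.3, -1.7, 0], [-3.45, -2.57, 0], [-4.6, -3.42, 0], [-5.76, -4.28, 0]], "turn": [0, 0, 0, 0, 0], "jaw": [1, 1, 1, 1, 1]}}

```text
time: 3.1
position: [0.5821, 0.0285, 0.2022]
tool_rot: [0.655, 3.072, 0.001]
ft_force: [0.6, 0.7, -0.7]
grip_width: 0.995
```

Call:
{"fn": "move_arm", "kwargs": {"dp": [[0, 0, 0], [0, 0, 0], [0, 0, 0], [0, 0, 0], [0, 0, 0]], "turn": [1.7, 3.4, 5.1, 6.8, 6.8], "jaw": [1, 1, 1, 1, 1]}}

```text
time: 3.6
position: [0.5814, 0.03, 0.2019]
tool_rot: [1.526, 2.746, 0.0]
ft_force: [0.4, -1.2, 0.2]
grip_width: 0.997
```

Call:
{"fn": "move_arm", "kwargs": {"dp": [[0, 0, 0], [0, 0, 0], [0, 0, 0], [0, 0, 0], [0, 0, 0]], "turn": [1.7, 3.4, 5.1, 6.8, 6.8], "jaw": [1, 1, 1, 1, 1]}}

```text
time: 4.1
position: [0.5814, 0.03, 0.2019]
tool_rot: [2.259, 2.184, 0.0]
ft_force: [-0.4, 0.6, 0.1]
grip_width: 1.001
```

```bash
python3 - <<'E'
from h import *
s=ctrl.get_state(); print(s["time"],s["position"],s["joint_positions"])
go(.590,-.042,.13,-2)
go(.590,-.042,.045,-2)
E
```

```text
4.1 [0.58138734 0.03004806 0.20194583] [-0.54790893  0.18565579  0.51497873  1.64359477 -0.09362031  1.33676361
 -0.05235117]
dp [-2.39, 0.37, 2.4] turn 0.01
dp [-2.39, 0.37, 5.23] turn 0.01
```

Call:
{"fn": "move_arm", "kwargs": {"dp": [[-0.8, 0.1, 0.8], [-1.6, 0.2, 1.6], [-2.39, 0.37, 2.4], [-2.39, 0.37, 2.4], [-2.39, 0.37, 2.4]], "turn": [0, 0, 0, 0, 0], "jaw": [1, 1, 1, 1, 1]}}

```text
time: 4.6
position: [0.5896, -0.0423, 0.1296]
tool_rot: [-2.258, -2.183, 0.001]
ft_force: [1.1, 0.4, 0.9]
grip_width: 1.0
```

Call:
{"fn": "move_arm", "kwargs": {"dp": [[0, 0, 1], [0, 0, 2], [0, 0, 2.9], [0, 0, 2.9], [0, 0, 2.9]], "turn": [0, 0, 0, 0, 0], "jaw": [1, 1, 1, 0, -1], "grip_force": 30}}

```text
time: 5.1
position: [0.5907, -0.0408, 0.044]
tool_rot: [2.258, 2.184, 0.002]
ft_force: [0.0, -0.0, 1.3]
grip_width: 0.895
```

Call:
{"fn": "move_arm", "kwargs": {"dp": [[0, 0, 0], [0, 0, 0], [0, 0, 0], [0, 0, 0], [0, 0, 0]], "turn": [0, 0, 0, 0, 0], "jaw": [-1, -1, -1, -1, -1]}}

```text
time: 5.6
position: [0.59, -0.0421, 0.0432]
tool_rot: [2.262, 2.18, 0.001]
ft_force: [0.2, -0.3, -0.4]
grip_width: 0.451
```

Call:
{"fn": "move_arm", "kwargs": {"dp": [[0.7, 0, 0], [1.4, 0, 0], [2.1, 0, 0], [2.8, 0, 0], [3.5, 0, 0]], "turn": [0, 0, 0, 0, 0], "jaw": [-1, -1, -1, -1, -1]}}

```text
time: 6.1
position: [0.5937, 0.0636, 0.0429]
tool_rot: [-2.262, -2.18, -0.0]
ft_force: [0.8, -0.8, 0.7]
grip_width: 0.028
```

Call:
{"fn": "move_arm", "kwargs": {"dp": [[0.2, 0, 0], [0.4, 0, 0], [0.5, 0, 0], [0.6, 0, 0], [0.6, 0, 0]], "turn": [0, 0, 0, 0, 0], "jaw": [-1, -1, -1, -1, -1]}}

```text
time: 6.6
position: [0.5944, 0.0803, 0.0429]
tool_rot: [2.263, 2.179, 0.0]
ft_force: [-0.0, 0.3, 0.4]
grip_width: 0.006
```

Call:
{"fn": "move_arm", "kwargs": {"dp": [[0, 0, 0], [0, 0, 0], [0, 0, 0], [0, 0, 0], [0, 0, 0]], "turn": [0, 0, 0, 0, 0], "jaw": [0.4, 0.4, 0.4, 0.4, 0.4]}}

```text
time: 7.1
position: [0.5944, 0.0807, 0.0429]
tool_rot: [2.262, 2.18, 0.0]
ft_force: [0.8, 0.4, -0.1]
grip_width: 0.372
```

```bash
python3 - <<'E'
from h import *
im=ctrl.get_image("top"); cv2.imwrite("pics/t1.png",cv2.resize(im[80:280,180:480,::-1],None,fx=2.6,fy=2.6,interpolation=cv2.INTER_CUBIC))
E
```

```text
(no output)
```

View pics/t1.png

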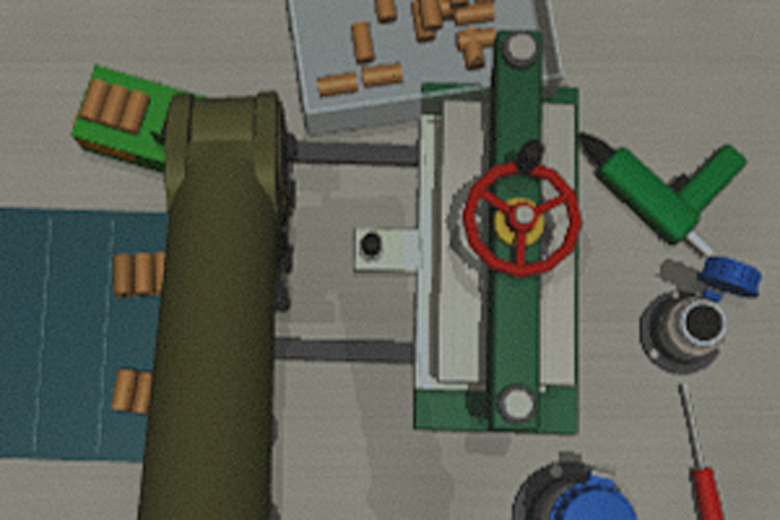

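The tray hasn't moved: the knob at (371,244) in the crop is the same spot as before. The fingers hadn't finished closing when I pulled. I'll go back, close fully, then pull.

Call:
{"fn": "move_arm", "kwargs": {"dp": [[0, 0, 0], [-1, 0, 0], [-2, 0, 0], [-3, 0, 0], [-4.1, 0, 0]], "turn": [0, 0, 0, 0, 0], "jaw": [0.4, 0.4, 0.4, 0.4, 0.4]}}

```text
time: 7.65
position: [0.5898, -0.0426, 0.0429]
tool_rot: [-2.261, -2.181, -0.001]
ft_force: [0.1, -1.0, 0.1]
grip_width: 0.697
```

Call:
{"fn": "move_arm", "kwargs": {"dp": [[0, 0, 0], [0, 0, 0], [0, 0, 0], [0, 0, 0], [0, 0, 0]], "turn": [0, 0, 0, 0, 0], "jaw": [-1, -1, -1, -1, -1]}}

```text
time: 8.15
position: [0.5903, -0.0407, 0.0428]
tool_rot: [2.26, 2.182, 0.001]
ft_force: [9.0, 0.2, -3.9]
grip_width: 0.327
```

Call:
{"fn": "move_arm", "kwargs": {"dp": [[0, 0, 0], [0, 0, 0], [0, 0, 0], [0, 0, 0], [0, 0, 0]], "turn": [0, 0, 0, 0, 0], "jaw": [-1, -1, -1, -1, -1]}}

```text
time: 8.65
position: [0.5942, -0.041, 0.0434]
tool_rot: [2.256, 2.178, 0.009]
ft_force: [9.8, 0.7, -7.5]
grip_width: 0.24
```

Call:
{"fn": "move_arm", "kwargs": {"dp": [[0.6, 0, 0], [1.2, 0, 0], [1.8, 0, 0], [2.4, 0, 0], [3.0, 0, 0]], "turn": [0, 0, 0, 0, 0], "jaw": [-1, -1, -1, -1, -1]}}

```text
time: 9.15
position: [0.5969, 0.0473, 0.0434]
tool_rot: [2.257, 2.175, 0.006]
ft_force: [10.0, -3.6, -6.6]
grip_width: 0.242
```

Call:
{"fn": "move_arm", "kwargs": {"dp": [[0.3, 0, 0], [0.6, 0, 0], [0.8, 0, 0], [1.0, 0, 0], [1.0, 0, 0]], "turn": [0, 0, 0, 0, 0], "jaw": [-1, -1, -1, -1, -1]}}

```text
time: 9.65
position: [0.5978, 0.0782, 0.0434]
tool_rot: [2.256, 2.178, 0.008]
ft_force: [8.4, -0.2, -5.9]
grip_width: 0.24
```

Call:
{"fn": "move_arm", "kwargs": {"dp": [[0.1, -0.1, 0], [0.2, -0.15, 0], [0.3, -0.15, 0], [0.4, -0.15, 0], [0.4, -0.15, 0]], "turn": [0, 0, 0, 0, 0], "jaw": [-1, -1, -1, -1, -1]}}

```text
time: 10.15
position: [0.5958, 0.0814, 0.0436]
tool_rot: [2.258, 2.164, 0.002]
ft_force: [5.0, -3.3, -0.7]
grip_width: 0.304
```

Call:
{"fn": "move_arm", "kwargs": {"dp": [[0, 0.25, 0], [0, 0.25, 0], [0, 0.25, 0], [0, 0.25, 0], [0, 0.25, 0]], "turn": [0, 0, 0, 0, 0], "jaw": [-1, -1, -1, -1, -1]}}

```text
time: 10.65
position: [0.5981, 0.0881, 0.0428]
tool_rot: [2.26, 2.178, -0.001]
ft_force: [2.4, -5.7, -1.6]
grip_width: 0.225
```

Call:
{"fn": "move_arm", "kwargs": {"dp": [[0.1, 0, 0], [0.15, 0, 0], [0.2, 0, 0], [0.2, 0, 0], [0.2, 0, 0]], "turn": [0, 0, 0, 0, 0], "jaw": [-1, -1, -1, -1, -1]}}

```text
time: 11.15
position: [0.5981, 0.0883, 0.0427]
tool_rot: [2.261, 2.172, -0.009]
ft_force: [1.4, -14.1, 0.7]
grip_width: 0.222
```

Call:
{"fn": "move_arm", "kwargs": {"dp": [[0, 0, 0], [0, 0, 0], [0, 0, 0], [0, 0, 0], [0, 0, 0]], "turn": [0, 0, 0, 0, 0], "jaw": [0.6, 0.6, 0.6, 0.6, 0.6]}}

```text
time: 11.65
position: [0.5977, 0.0968, 0.0429]
tool_rot: [-2.26, -2.181, -0.001]
ft_force: [-0.3, 0.2, -0.5]
grip_width: 0.591
```

Call:
{"fn": "move_arm", "kwargs": {"dp": [[0, 0, -1.5], [0, 0, -3], [0, 0, -4.5], [0, 0, -6], [0, 0, -7.5]], "turn": [0, 0, 0, 0, 0], "jaw": [0.6, 0.6, 0.6, 0.6, 0.6]}}

```text
time: 12.15
position: [0.5976, 0.096, 0.2699]
tool_rot: [-2.261, -2.181, -0.001]
ft_force: [0.4, 0.2, 0.8]
grip_width: 0.795
```

Call:
{"fn": "move_arm", "kwargs": {"dp": [[-1.3, 0, 0], [-2.6, 0, 0], [-3.9, 0, 0], [-5.2, 0, 0], [-6.5, 0, 0]], "turn": [0, 0, 0, 0, 0], "jaw": [0.6, 0.6, 0.6, 0.6, 0.6]}}

```text
time: 12.65
position: [0.5905, -0.1002, 0.2681]
tool_rot: [-2.261, -2.181, -0.001]
ft_force: [0.6, -1.4, 0.2]
grip_width: 0.8
```

```bash
cat >> h.py <<'E'
def cork(n,im,zt=.031,roi=None):
    """fit 120x46x30 boxes to cork-coloured blobs: returns list (x,y,yaw_deg of long axis,err px)"""
    from scipy.optimize import least_squares
    hsv=cv2.cvtColor(im,cv2.COLOR_RGB2HSV); m=cv2.inRange(hsv,(6,90,70),(18,255,255))
    m=cv2.morphologyEx(m,cv2.MORPH_CLOSE,np.ones((5,5),np.uint8)); out=[]
    k,l,st,c=cv2.connectedComponentsWithStats(m)
    for i in range(1,k):
        if st[i,4]<250: continue
        ys,xs=np.nonzero(l==i)
        q=np.array([onz(n,(a,b),zt)[:2] for a,b in zip(xs,ys)],np.float32)
        (x,y),(w,h),a=cv2.minAreaRect(q)
        e=np.linalg.eigh(np.cov(q.T))[1][:,1]
        out.append((*np.round(q.mean(0),4).tolist(),round(float(np.degrees(np.arctan2(e[1],e[0]))%180),1),np.round([x,y,w,h],3).tolist(),int(st[i,4]),c[i].round().tolist()))
    return out
E
python3 - <<'E'
from h import *
im=ctrl.get_image("top"); cv2.imwrite("pics/t2.png",cv2.resize(im[80:280,180:480,::-1],None,fx=2.6,fy=2.6,interpolation=cv2.INTER_CUBIC))
for o in cork("top",im,.03): print(o)
s=ctrl.get_state(); print(s["position"],s["grip_width"])
E
```

```text
(0.8155999779701233, -0.028599999845027924, 137.9, [0.829, -0.022, 0.082, 0.1], 338, [318.0, 106.0])
(0.7674999833106995, 0.2660999894142151, 74.3, [0.768, 0.268, 0.076, 0.048], 344, [224.0, 120.0])
(0.5860999822616577, 0.8883000016212463, 17.6, [0.556, 0.866, 0.297, 0.061], 974, [18.0, 178.0])
(0.5652999877929688, 0.20160000026226044, 92.3, [0.566, 0.201, 0.048, 0.116], 593, [243.0, 184.0])
(0.42100000381469727, 0.19699999690055847, 82.2, [0.421, 0.196, 0.119, 0.047], 616, [243.0, 232.0])
(0.3465999960899353, 0.8669000267982483, 110.2, [0.35, 0.871, 0.065, 0.103], 672, [17.0, 257.0])
(-0.03519999980926514, 0.559499979019165, 95.4, [-0.039, 0.568, 0.021, 0.211], 382, [112.0, 392.0])
[ 0.58901927 -0.10989162  0.26844138] 0.8032188648397072
```

View pics/t2.png

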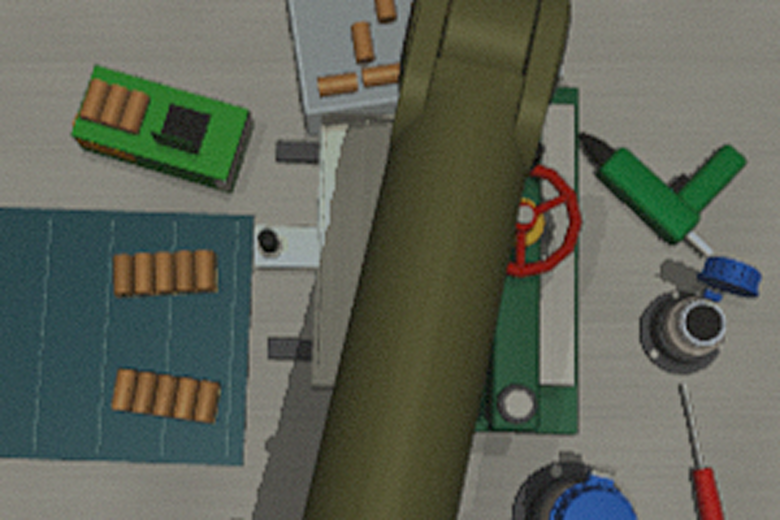

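The tray is fully out: the knob is at (268,241) in the crop, which is y≈0.077. The panels at (165,272) and (166,395) haven't moved.

```bash
python3 - <<'E'
from h import *
print(onz("top",(180+268/2.6,80+241/2.6),.074))
go(.566,.2005,.12,2.2)
E
```

```text
[0.59216744 0.07558522 0.074     ]
dp [10.33, -1.25, 4.89] turn -0.97
```

Call:
{"fn": "move_arm", "kwargs": {"dp": [[1.3, -0.2, 0], [2.6, -0.4, 0.2], [3.9, -0.5, 0.6], [5.2, -0.6, 1], [6.4, -0.8, 1.5]], "turn": [0, 0, 0, 0, 0], "jaw": [0.6, 0.6, 0.6, 0.6, 0.6]}}

```text
time: 13.2
position: [0.5738, 0.0963, 0.2229]
tool_rot: [2.261, 2.181, 0.003]
ft_force: [-0.2, -0.1, -0.1]
grip_width: 0.802
```

Call:
{"fn": "move_arm", "kwargs": {"dp": [[1, -0.1, 1], [2, -0.2, 2], [3, -0.3, 3], [3.9, -0.45, 3.4], [3.93, -0.45, 3.4]], "turn": [-0.2, -0.4, -0.6, -0.8, -0.97], "jaw": [0.6, 0.6, 0.6, 0.6, 0.6]}}

```text
time: 13.7
position: [0.5616, 0.2176, 0.1186]
tool_rot: [-2.156, -2.28, 0.004]
ft_force: [-0.4, 1.2, 0.3]
grip_width: 0.799
```

```bash
python3 - <<'E'
from h import *
s=ctrl.get_state(); print(s["position"],s["grip_width"])
go(.566,.2005,.010,2.2)
E
```

```text
[0.56162666 0.21760202 0.11861997] 0.7986863271727341
dp [-0.58, 0.13, 3.62] turn 0.2
```

Call:
{"fn": "move_arm", "kwargs": {"dp": [[0, 0, 0], [0, 0, 0], [0, 0, 0]], "turn": [0, 0, 0], "jaw": [0.6, 0.6, 0.6]}}

```text
time: 14.0
position: [0.566, 0.2104, 0.1223]
tool_rot: [2.17, 2.27, 0.003]
ft_force: [-0.2, -0.7, -0.3]
grip_width: 0.797
```

```bash
python3 - <<'E'
from h import *
s=ctrl.get_state(); print(s["position"],s["grip_width"])
go(.566,.2005,.010,2.2)
E
```

```text
[0.5659563  0.2104437  0.12234016] 0.7966407214559054
dp [-0.33, -0.02, 3.74] turn 0.08
```

Call:
{"fn": "move_arm", "kwargs": {"dp": [[-0.33, 0, 0.5], [-0.33, 0, 1.5], [-0.33, 0, 2.5], [-0.33, 0, 3.4], [-0.33, 0, 3.74]], "turn": [0, 0, 0, 0, 0], "jaw": [0.6, 0.6, 0.6, 0.6, 0.6]}}

```text
time: 14.5
position: [0.5629, 0.1994, 0.0052]
tool_rot: [-2.169, -2.271, 0.008]
ft_force: [0.3, -0.6, 0.5]
grip_width: 0.799
```

Call:
{"fn": "move_arm", "kwargs": {"dp": [[0, 0, 0], [0, 0, 0], [0, 0, 0], [0, 0, 0], [0, 0, 0]], "turn": [0, 0, 0, 0, 0], "jaw": [0.6, -1, -1, -1, -1], "grip_force": 40}}

```text
time: 15.0
position: [0.5658, 0.2024, 0.0097]
tool_rot: [2.167, 2.274, 0.003]
ft_force: [0.4, 0.4, 2.9]
grip_width: 0.522
```

Call:
{"fn": "move_arm", "kwargs": {"dp": [[0, 0, 0], [0, 0, 0], [0, 0, 0], [0, 0, 0], [0, 0, 0]], "turn": [0, 0, 0, 0, 0], "jaw": [-1, -1, -1, -1, -1]}}

```text
time: 15.5
position: [0.5658, 0.2024, 0.0097]
tool_rot: [2.167, 2.274, 0.002]
ft_force: [0.0, 0.1, 5.9]
grip_width: 0.51
```

Call:
{"fn": "move_arm", "kwargs": {"dp": [[0, 0, -0.3], [0, 0, -1], [0, 0, -2], [0, 0, -3], [0, 0, -3]], "turn": [0, 0, 0, 0, 0], "jaw": [-1, -1, -1, -1, -1]}}

```text
time: 16.0
position: [0.5681, 0.2029, 0.1034]
tool_rot: [2.166, 2.272, 0.012]
ft_force: [0.8, 0.4, -1.1]
grip_width: 0.509
```

Call:
{"fn": "move_arm", "kwargs": {"dp": [[0, 0, 0], [0, 0, 0], [0, 0, 0]], "turn": [0, 0, 0], "jaw": [-1, -1, -1]}}

```text
time: 16.3
position: [0.5641, 0.2016, 0.0972]
tool_rot: [-2.167, -2.273, 0.004]
ft_force: [0.6, 0.4, -1.1]
grip_width: 0.508
```

```bash
python3 - <<'E'
from h import *
s=ctrl.get_state(); print(s["position"],s["grip_width"],s["ft_force"])
go(.6454,-.0543,.10,-2)
E
```

```text
[0.56406561 0.20161847 0.0971751 ] 0.5077375193562578 [ 0.63641894  0.40467146 -1.07151727]
dp [-8.65, 2.3, -0.09] turn 0.95
```

Call:
{"fn": "move_arm", "kwargs": {"dp": [[-1, 0.2, -0.1], [-2.5, 0.7, -0.1], [-4, 1.2, -0.1], [-5.5, 1.7, -0.1], [-6.5, 2.1, -0.1]], "turn": [0, 0, 0, 0, 0], "jaw": [-1, -1, -1, -1, -1]}}

```text
time: 16.8
position: [0.6373, 0.0054, 0.1007]
tool_rot: [2.171, 2.269, -0.004]
ft_force: [-0.7, -0.5, -0.6]
grip_width: 0.51
```

Call:
{"fn": "move_arm", "kwargs": {"dp": [[-0.6, 0.1, 0], [-1.1, 0.2, 0], [-1.2, 0.2, 0], [-1.2, 0.2, 0], [-1.2, 0.2, 0]], "turn": [0.3, 0.6, 0.95, 0.95, 0.95], "jaw": [-1, -1, -1, -1, -1]}}

```text
time: 17.3
position: [0.6448, -0.0228, 0.1015]
tool_rot: [-2.256, -2.184, -0.001]
ft_force: [-0.5, 0.3, -1.4]
grip_width: 0.514
```

```bash
python3 - <<'E'
from h import *
s=ctrl.get_state(); print(s["position"],s["grip_width"],s["ft_force"])
go(.6454,-.03,.055,-2)
go(.6454,-.052,.035,-2)
E
```

```text
[ 0.64483136 -0.02281638  0.10147706] 0.5135325666986724 [-0.45028298  0.31997007 -1.36184783]
dp [-0.24, 0.03, 1.55] turn 0.03
dp [-0.97, 0.05, 2.21] turn 0.03
```

Call:
{"fn": "move_arm", "kwargs": {"dp": [[-0.24, 0, 0.5], [-0.24, 0, 1.1], [-0.24, 0, 1.55], [-0.24, 0.04, 1.55], [-0.24, 0.04, 1.55]], "turn": [0, 0, 0, 0, 0], "jaw": [-1, -1, -1, -1, -1]}}

```text
time: 17.8
position: [0.646, -0.0323, 0.0547]
tool_rot: [-2.259, -2.183, 0.001]
ft_force: [0.4, 0.1, -0.9]
grip_width: 0.511
```

Call:
{"fn": "move_arm", "kwargs": {"dp": [[-0.2, 0, 0], [-0.45, 0, 0], [-0.73, 0, 0.1], [-0.73, 0, 0.35], [-0.73, 0, 0.6]], "turn": [0, 0, 0, 0, 0], "jaw": [-1, -1, -1, -1, -1]}}

```text
time: 18.3
position: [0.6453, -0.0552, 0.0367]
tool_rot: [2.261, 2.181, 0.001]
ft_force: [-0.3, 0.0, -1.5]
grip_width: 0.516
```

Call:
{"fn": "move_arm", "kwargs": {"dp": [[0, 0, 0.04], [0, 0, 0.08], [0, 0, 0.08]], "turn": [0, 0, 0], "jaw": [-1, -1, -1]}}

```text
time: 18.6
position: [0.6453, -0.0541, 0.0345]
tool_rot: [-2.259, -2.183, 0.0]
ft_force: [0.1, -0.5, 0.3]
grip_width: 0.511
```

Call:
{"fn": "move_arm", "kwargs": {"dp": [[0, 0, 0], [0, 0, 0], [0, 0, 0], [0, 0, 0], [0, 0, 0]], "turn": [0, 0, 0, 0, 0], "jaw": [0.6, 0.6, 0.6, 0.6, 0.6]}}

```text
time: 19.1
position: [0.6454, -0.0545, 0.0349]
tool_rot: [2.26, 2.182, 0.001]
ft_force: [-0.4, 0.1, -0.1]
grip_width: 0.787
```

Call:
{"fn": "move_arm", "kwargs": {"dp": [[0, 0, -0.5], [0, 0, -1.5], [0, 0, -3], [0, 0, -4.5], [0, 0, -5.5]], "turn": [0, 0, 0, 0, 0], "jaw": [0.6, 0.6, 0.6, 0.6, 0.6]}}

```text
time: 19.6
position: [0.6466, -0.0551, 0.205]
tool_rot: [2.258, 2.179, 0.006]
ft_force: [0.1, -0.6, -0.2]
grip_width: 0.798
```

Call:
{"fn": "move_arm", "kwargs": {"dp": [[0, 0, 0], [0, 0, 0], [0, 0, 0]], "turn": [0, 0, 0], "jaw": [0.6, 0.6, 0.6]}}

```text
time: 19.9
position: [0.6446, -0.0544, 0.199]
tool_rot: [-2.259, -2.181, 0.002]
ft_force: [0.1, -0.6, 0.4]
grip_width: 0.799
```

```bash
python3 - <<'E'
from h import *
im=ctrl.get_image("top")
for o in cork("top",im,.03): print(o)
s=ctrl.get_state(); print(s["position"],s["grip_width"])
go(.421,.196,.14,-7.8)
E
```

```text
(0.8765000104904175, -0.17479999363422394, 173.7, [0.881, -0.179, 0.033, 0.13], 284, [365.0, 87.0])
(0.7674000263214111, 0.2660999894142151, 74.4, [0.768, 0.268, 0.076, 0.048], 345, [224.0, 120.0])
(0.5857999920845032, 0.8881000280380249, 17.6, [0.556, 0.866, 0.297, 0.061], 977, [18.0, 178.0])
(0.4212000072002411, 0.19740000367164612, 82.6, [0.421, 0.197, 0.118, 0.047], 612, [243.0, 232.0])
(0.3465000092983246, 0.8668000102043152, 110.4, [0.35, 0.871, 0.066, 0.104], 677, [17.0, 257.0])
(-0.03660000115633011, 0.5715000033378601, 94.9, [-0.039, 0.583, 0.025, 0.242], 448, [108.0, 392.0])
[ 0.64437425 -0.05436411  0.19848556] 0.7995665099231158
dp [8.08, -7.73, 1.97] turn 1.16
```

Call:
{"fn": "move_arm", "kwargs": {"dp": [[0.8, -0.8, 0], [2, -2, 0], [3.2, -3.1, 0], [4.4, -4.2, 0], [5.4, -5.2, 0.2]], "turn": [0, 0, 0, 0, 0], "jaw": [0.6, 0.6, 0.6, 0.6, 0.6]}}

```text
time: 20.45
position: [0.493, 0.1149, 0.1932]
tool_rot: [-2.258, -2.184, 0.001]
ft_force: [0.6, 0.4, 0.8]
grip_width: 0.801
```

Call:
{"fn": "move_arm", "kwargs": {"dp": [[1, -0.9, 0.6], [1.8, -1.7, 1.2], [2.4, -2.3, 1.6], [2.7, -2.55, 1.8], [2.7, -2.55, 1.8]], "turn": [0.3, 0.6, 0.9, 1.1, 1.1], "jaw": [0.6, 0.6, 0.6, 0.6, 0.6]}}

```text
time: 20.95
position: [0.4188, 0.1973, 0.1377]
tool_rot: [-2.357, -2.075, 0.006]
ft_force: [0.2, -0.5, -0.2]
grip_width: 0.799
```

Call:
{"fn": "move_arm", "kwargs": {"dp": [[0, 0, 0], [0, 0, 0], [0, 0, 0]], "turn": [0, 0, 0], "jaw": [0.6, 0.6, 0.6]}}

```text
time: 21.25
position: [0.4223, 0.1957, 0.1401]
tool_rot: [2.364, 2.069, 0.001]
ft_force: [0.4, -0.0, -0.3]
grip_width: 0.798
```

```bash
python3 - <<'E'
from h import *
for i in "ab":
    im=ctrl.get_image("side"); print([(round(d["confidence"],2),np.round(d["rect"]).astype(int).tolist()) for d in ctrl.look_for("side","panel1")], proj("side",(.421,.197,.018)))
s=ctrl.get_state(); print(s["position"],s["grip_width"],s["joint_positions"])
cv2.imwrite("pics/s3.png",cv2.resize(im[120:370,200:450,::-1],None,fx=2.4,fy=2.4,interpolation=cv2.INTER_CUBIC))
go(.421,.197,.010,-7.4)
E
```

```text
[(0.69, [278, 192, 12, 22])] [279.42622727 191.6319793 ]
[] [279.42622727 191.6319793 ]
[0.42180355 0.19613782 0.13992932] 0.7980090884633174 [-0.81109523 -0.0411518   0.31296936  1.98397068  0.01361728  1.196464
 -0.63516031]
dp [0.02, -0.03, 4.33] turn -0.03
```

View pics/s3.png

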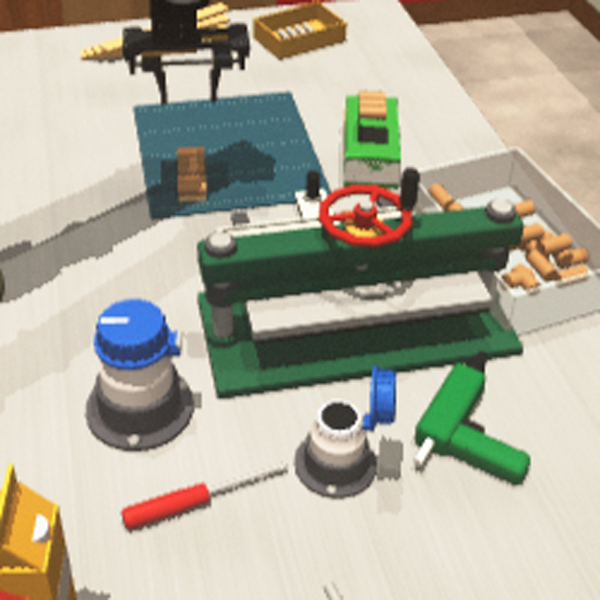

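The second panel is still on the mat at (192,173) under the open gripper, and the first is off the mat, in the tray behind the beam.

Call:
{"fn": "move_arm", "kwargs": {"dp": [[0, 0, 0.5], [0, 0, 1.8], [0, 0, 3.1], [0, 0, 4], [0, -0.02, 4.33]], "turn": [0, 0, 0, 0, 0], "jaw": [0.6, 0.6, 0.6, 0.6, 0.6]}}

```text
time: 21.95
position: [0.419, 0.1952, 0.0073]
tool_rot: [-2.362, -2.071, 0.007]
ft_force: [-0.2, 0.1, 0.8]
grip_width: 0.799
```

Call:
{"fn": "move_arm", "kwargs": {"dp": [[0, 0, 0], [0, 0, 0], [0, 0, 0], [0, 0, 0], [0, 0, 0]], "turn": [0, 0, 0, 0, 0], "jaw": [0.6, -1, -1, -1, -1], "grip_force": 40}}

```text
time: 22.45
position: [0.4215, 0.197, 0.0108]
tool_rot: [2.362, 2.071, 0.003]
ft_force: [0.6, -0.2, 1.9]
grip_width: 0.522
```

Call:
{"fn": "move_arm", "kwargs": {"dp": [[0, 0, 0], [0, 0, 0], [0, 0, 0], [0, 0, 0], [0, 0, 0]], "turn": [0, 0, 0, 0, 0], "jaw": [-1, -1, -1, -1, -1]}}

```text
time: 22.95
position: [0.4215, 0.197, 0.0107]
tool_rot: [2.362, 2.071, 0.002]
ft_force: [-0.6, 0.1, 6.5]
grip_width: 0.506
```

Call:
{"fn": "move_arm", "kwargs": {"dp": [[0, 0, -0.3], [0, 0, -1], [0, 0, -2], [0, 0, -3], [0, 0, -3]], "turn": [0, 0, 0, 0, 0], "jaw": [-1, -1, -1, -1, -1]}}

```text
time: 23.45
position: [0.4235, 0.198, 0.104]
tool_rot: [2.362, 2.071, 0.012]
ft_force: [-0.1, 0.2, -0.6]
grip_width: 0.502
```

Call:
{"fn": "move_arm", "kwargs": {"dp": [[0, 0, 0], [0, 0, 0], [0, 0, 0]], "turn": [0, 0, 0], "jaw": [-1, -1, -1]}}

```text
time: 23.75
position: [0.4198, 0.1959, 0.0985]
tool_rot: [-2.362, -2.071, 0.004]
ft_force: [0.1, -0.7, -1.1]
grip_width: 0.503
```

```bash
python3 - <<'E'
from h import *
s=ctrl.get_state(); print(s["position"],s["grip_width"],s["ft_force"])
go(.5454,-.028,.10,-2)
E
```

```text
[0.41981608 0.1959201  0.09851832] 0.5026825979141855 [ 0.12016951 -0.72852646 -1.12290922]
dp [-6.85, 5.13, -0.05] turn -1.1
```

Call:
{"fn": "move_arm", "kwargs": {"dp": [[-0.8, 0.6, 0], [-2, 1.5, 0], [-3.2, 2.4, 0], [-4.4, 3.3, 0], [-5.4, 4.05, -0.05]], "turn": [0, 0, 0, 0, 0], "jaw": [-1, -1, -1, -1, -1]}}

```text
time: 24.25
position: [0.5202, 0.0173, 0.1004]
tool_rot: [-2.364, -2.07, 0.003]
ft_force: [1.1, -0.3, -1.5]
grip_width: 0.504
```

Call:
{"fn": "move_arm", "kwargs": {"dp": [[-0.7, 0.5, 0], [-1.2, 0.9, 0], [-1.45, 1.08, 0], [-1.45, 1.08, 0], [-1.45, 1.08, 0]], "turn": [-0.3, -0.6, -0.9, -1.1, -1.1], "jaw": [-1, -1, -1, -1, -1]}}

```text
time: 24.75
position: [0.5458, -0.027, 0.1004]
tool_rot: [-2.259, -2.181, 0.002]
ft_force: [0.9, -0.1, -0.0]
grip_width: 0.499
```

Call:
{"fn": "move_arm", "kwargs": {"dp": [[0, 0, 0], [0, 0, 0], [0, 0, 0]], "turn": [0, 0, 0], "jaw": [-1, -1, -1]}}

```text
time: 25.05
position: [0.5464, -0.0266, 0.1014]
tool_rot: [-2.259, -2.183, -0.0]
ft_force: [0.2, -0.5, 0.1]
grip_width: 0.502
```

```bash
python3 - <<'E'
from h import *
im=ctrl.get_image("top"); cv2.imwrite("pics/t4.png",cv2.resize(im[80:280,180:480,::-1],None,fx=2.6,fy=2.6,interpolation=cv2.INTER_CUBIC))
for o in cork("top",im,.056): print(o)
s=ctrl.get_state(); print(s["position"],s["grip_width"],s["ft_force"])
go(.5454,-.028,.055,-2)
go(.5454,-.051,.0355,-2)
E
```

```text
(0.8824999928474426, -0.1445000022649765, 18.5, [0.881, -0.146, 0.113, 0.117], 844, [356.0, 82.0])
(0.8051000237464905, -0.02930000051856041, 132.2, [0.819, -0.023, 0.08, 0.098], 330, [318.0, 106.0])
(0.758400022983551, 0.26030001044273376, 74.9, [0.759, 0.262, 0.074, 0.047], 344, [224.0, 120.0])
(0.4846000075340271, 0.8608999848365784, 7.3, [0.499, 0.866, 0.373, 0.099], 1652, [18.0, 210.0])
(-0.027000000700354576, 0.5458999872207642, 94.9, [-0.032, 0.562, 0.021, 0.22], 356, [113.0, 392.0])
[ 0.54651169 -0.02677688  0.10143001] 0.5029202093965651 [ 0.23937985  0.32002477 -1.15722676]
dp [-0.04, -0.04, 1.55] turn 0.01
dp [-0.81, -0.01, 2.2] turn 0.01
```

View pics/t4.png

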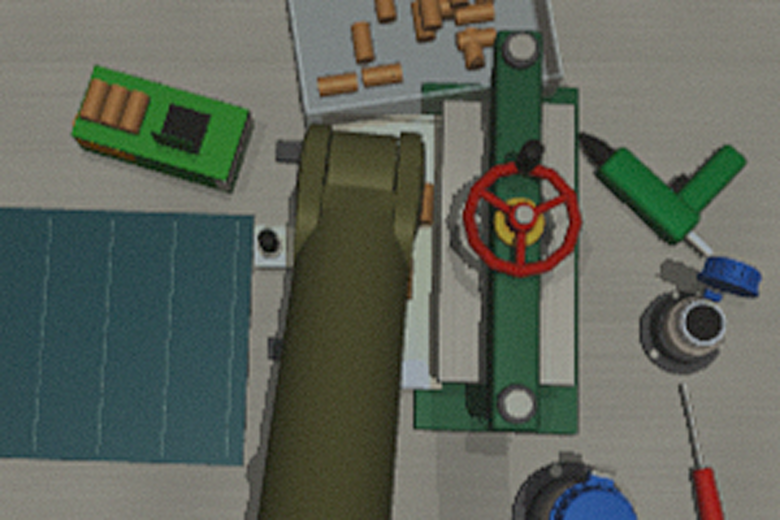

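The mat is empty, panel 1's end shows in the tray at (428,203), and panel 2 is held under the arm. I'll place it now.

Call:
{"fn": "move_arm", "kwargs": {"dp": [[-0.04, 0, 0.5], [-0.04, 0, 1.1], [-0.04, -0.02, 1.55], [-0.04, -0.02, 1.55], [-0.04, -0.02, 1.55]], "turn": [0, 0, 0, 0, 0], "jaw": [-1, -1, -1, -1, -1]}}

```text
time: 25.6
position: [0.5457, -0.0287, 0.0544]
tool_rot: [-2.26, -2.182, 0.001]
ft_force: [0.4, -0.4, -0.7]
grip_width: 0.503
```

Call:
{"fn": "move_arm", "kwargs": {"dp": [[-0.2, 0, 0], [-0.45, 0, 0], [-0.75, 0, 0.1], [-0.75, 0, 0.35], [-0.75, 0, 0.6]], "turn": [0, 0, 0, 0, 0], "jaw": [-1, -1, -1, -1, -1]}}

```text
time: 26.1
position: [0.5452, -0.0515, 0.0364]
tool_rot: [2.261, 2.181, 0.001]
ft_force: [0.6, 0.8, -0.0]
grip_width: 0.505
```

Call:
{"fn": "move_arm", "kwargs": {"dp": [[0, 0, 0.03], [0, 0, 0.06], [0, 0, 0.06]], "turn": [0, 0, 0], "jaw": [-1, -1, -1]}}

```text
time: 26.4
position: [0.5452, -0.0506, 0.0349]
tool_rot: [-2.259, -2.183, 0.0]
ft_force: [0.2, -0.2, -0.9]
grip_width: 0.503
```

Call:
{"fn": "move_arm", "kwargs": {"dp": [[0, 0, 0], [0, 0, 0], [0, 0, 0], [0, 0, 0], [0, 0, 0]], "turn": [0, 0, 0, 0, 0], "jaw": [0.6, 0.6, 0.6, 0.6, 0.6]}}

```text
time: 26.9
position: [0.5453, -0.0509, 0.0352]
tool_rot: [2.26, 2.182, 0.001]
ft_force: [0.6, 0.4, -0.2]
grip_width: 0.788
```

Call:
{"fn": "move_arm", "kwargs": {"dp": [[0, 0, -0.5], [0, 0, -1.5], [0, 0, -3], [0, 0, -4.5], [0, 0, -5]], "turn": [0, 0, 0, 0, 0], "jaw": [0.6, 0.6, 0.6, 0.6, 0.6]}}

```text
time: 27.4
position: [0.548, -0.0516, 0.1913]
tool_rot: [2.257, 2.178, 0.011]
ft_force: [1.1, -0.4, -0.8]
grip_width: 0.798
```

Call:
{"fn": "move_arm", "kwargs": {"dp": [[0.8, 0.3, 0], [2, 0.8, 0], [3.5, 1.3, 0], [5, 1.6, 0], [6, 1.7, 0]], "turn": [0, 0, 0, 0, 0], "jaw": [0.6, 0.6, 0.6, 0.6, 0.6]}}

```text
time: 27.9
position: [0.6025, 0.1314, 0.1851]
tool_rot: [-2.256, -2.185, -0.001]
ft_force: [-0.6, -0.4, 0.8]
grip_width: 0.798
```

Call:
{"fn": "move_arm", "kwargs": {"dp": [[0, 0, 0], [0, 0, 0], [0, 0, 0]], "turn": [0, 0, 0], "jaw": [0.6, 0.6, 0.6]}}

```text
time: 28.2
position: [0.6024, 0.1251, 0.1854]
tool_rot: [2.262, 2.179, -0.001]
ft_force: [0.6, -0.7, -0.4]
grip_width: 0.798
```

```bash
python3 - <<'E'
from h import *
im=ctrl.get_image("top"); cv2.imwrite("pics/t5.png",cv2.resize(im[80:280,180:480,::-1],None,fx=2.6,fy=2.6,interpolation=cv2.INTER_CUBIC))
for o in cork("top",im,.056): print(o)
s=ctrl.get_state(); print(s["position"],s["grip_width"],s["ft_force"])
go(.598,.078,.10,-2)
E
```

```text
(0.8823999762535095, -0.1444000005722046, 17.5, [0.882, -0.146, 0.113, 0.118], 848, [356.0, 82.0])
(0.805400013923645, -0.029200000688433647, 133.4, [0.819, -0.022, 0.081, 0.098], 333, [318.0, 106.0])
(0.48429998755455017, 0.8610000014305115, 7.3, [0.499, 0.866, 0.373, 0.099], 1653, [18.0, 210.0])
(0.659600019454956, -0.045499999076128006, 91.3, [0.66, -0.046, 0.115, 0.05], 599, [324.0, 152.0])
(0.5437999963760376, -0.049400001764297485, 87.3, [0.544, -0.049, 0.117, 0.046], 609, [325.0, 190.0])
(-0.027300000190734863, 0.5462999939918518, 95.2, [-0.031, 0.554, 0.02, 0.209], 374, [113.0, 392.0])
[0.60249296 0.12488881 0.18541367] 0.7990367072410371 [0.79703759 0.64638333 0.10702475]
dp [-1.57, -0.09, 2.85] turn -0.03
```

View pics/t5.png

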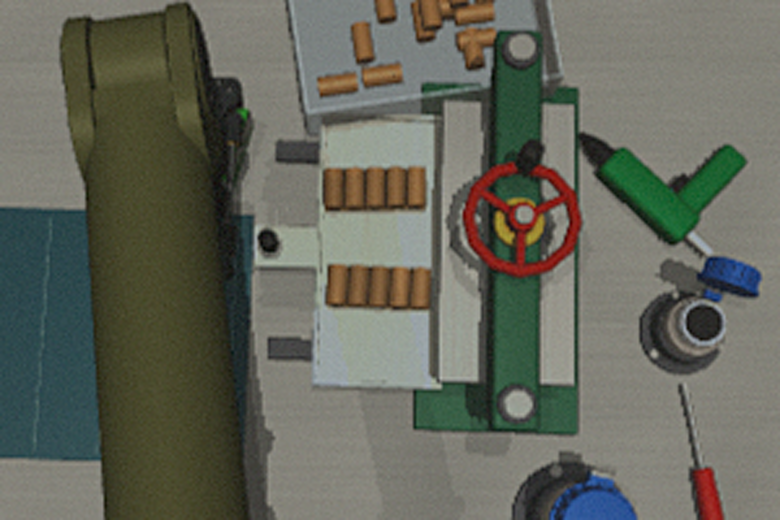

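Panel 1 was knocked: it now sits at about (0.661,-0.047), turned ~4°, still in the tray but near the rim (crop (375,188)). Panel 2 is well placed at (379,287). I'll re-grip panel 1 and set it straight.

```bash
python3 - <<'E'
from h import *
go(.6612,-.047,.12,1.5)
E
```

```text
dp [-5.65, 2.17, 2.18] turn -0.73
```

Call:
{"fn": "move_arm", "kwargs": {"dp": [[-0.8, 0.2, 0], [-2, 0.7, 0], [-3.5, 1.1, 0.4], [-4.8, 1.5, 0.8], [-5.2, 1.6, 1.2]], "turn": [0, 0, 0, 0, 0], "jaw": [0.6, 0.6, 0.6, 0.6, 0.6]}}

```text
time: 28.75
position: [0.6449, -0.0396, 0.1495]
tool_rot: [2.268, 2.168, -0.003]
ft_force: [-0.3, 0.5, -0.3]
grip_width: 0.798
```

Call:
{"fn": "move_arm", "kwargs": {"dp": [[-0.2, 0.1, 0.4], [-0.4, 0.15, 0.8], [-0.4, 0.15, 0.8], [-0.4, 0.15, 0.8], [-0.4, 0.15, 0.8]], "turn": [-0.3, -0.6, -0.7, -0.7, -0.7], "jaw": [0.6, 0.6, 0.6, 0.6, 0.6]}}

```text
time: 29.25
position: [0.6494, -0.0422, 0.126]
tool_rot: [2.192, 2.25, 0.002]
ft_force: [1.2, 0.2, -1.3]
grip_width: 0.799
```

```bash
python3 - <<'E'
from h import *
s=ctrl.get_state(); print(s["position"],s["grip_width"],s["ft_force"])
go(.6612,-.047,.035,1.5)
E
```

```text
[ 0.64939015 -0.04220027  0.12602786] 0.7986232034275845 [ 1.16411723  0.15190932 -1.26603093]
dp [-0.17, 0.39, 3.03] turn -0.0
```

Call:
{"fn": "move_arm", "kwargs": {"dp": [[-0.17, 0.39, 0.4], [-0.17, 0.39, 1], [-0.17, 0.39, 2], [-0.17, 0.39, 2.7], [-0.17, 0.39, 3.02]], "turn": [0, 0, 0, 0, 0], "jaw": [0.6, 0.6, 0.6, 0.6, 0.6]}}

```text
time: 29.75
position: [0.6598, -0.0465, 0.0329]
tool_rot: [-2.19, -2.25, 0.002]
ft_force: [-0.4, 0.4, -0.1]
grip_width: 0.798
```

Call:
{"fn": "move_arm", "kwargs": {"dp": [[0, 0, 0], [0, 0, 0], [0, 0, 0], [0, 0, 0], [0, 0, 0]], "turn": [0, 0, 0, 0, 0], "jaw": [0.6, -1, -1, -1, -1]}}

```text
time: 30.25
position: [0.6615, -0.0474, 0.0354]
tool_rot: [2.192, 2.249, 0.002]
ft_force: [-0.2, -0.4, 1.2]
grip_width: 0.519
```

Call:
{"fn": "move_arm", "kwargs": {"dp": [[0, 0, 0], [0, 0, 0], [0, 0, 0], [0, 0, -0.15], [0, 0, -0.15]], "turn": [0, 0, 0, 0, 0], "jaw": [-1, -1, -1, -1, -1]}}

```text
time: 30.75
position: [0.6613, -0.0475, 0.0396]
tool_rot: [2.192, 2.25, 0.001]
ft_force: [1.0, 0.1, 0.1]
grip_width: 0.068
```

```bash
python3 - <<'E'
from h import *
s=ctrl.get_state(); print(s["position"],s["grip_width"],s["ft_force"])
go(.6454,-.054,.040,-2)
E
```

```text
[ 0.66131552 -0.04746414  0.03963234] 0.06836476426324552 [1.01577821 0.07224338 0.07403755]
dp [-0.2, -0.54, -0.01] turn 0.7
```

Call:
{"fn": "move_arm", "kwargs": {"dp": [[0, 0, -0.5], [0, 0, -1.5], [0, 0, -2.5], [0, 0, -3.5], [0, 0, -4]], "turn": [0, 0, 0, 0, 0], "jaw": [-1, -1, -1, -1, -1]}}

```text
time: 31.25
position: [0.6624, -0.0478, 0.163]
tool_rot: [2.19, 2.247, 0.006]
ft_force: [-0.1, -0.2, 0.0]
grip_width: -0.001
```

Call:
{"fn": "move_arm", "kwargs": {"dp": [[1, -0.3, 0], [2.3, -0.8, 0], [3.6, -1.4, 0], [4.7, -2, 0], [5.3, -2.2, 0]], "turn": [0, 0, 0, 0, 0], "jaw": [0.6, 0.6, 0.6, 0.6, 0.6]}}

```text
time: 31.75
position: [0.5883, 0.1141, 0.1587]
tool_rot: [-2.185, -2.253, -0.0]
ft_force: [0.5, 0.4, 0.1]
grip_width: 0.371
```

```bash
python3 - <<'E'
from h import *
im=ctrl.get_image("top"); cv2.imwrite("pics/t6.png",cv2.resize(im[80:280,180:480,::-1],None,fx=2.6,fy=2.6,interpolation=cv2.INTER_CUBIC))
for o in cork("top",im,.056): print(o)
s=ctrl.get_state(); print(s["position"],s["grip_width"],s["ft_force"])
E
```

```text
(0.8827999830245972, -0.1444000005722046, 18.2, [0.882, -0.147, 0.114, 0.117], 844, [356.0, 82.0])
(0.805400013923645, -0.029400000348687172, 132.7, [0.819, -0.023, 0.081, 0.099], 343, [318.0, 106.0])
(0.48489999771118164, 0.8611000180244446, 7.3, [0.499, 0.866, 0.373, 0.099], 1653, [18.0, 210.0])
(0.659600019454956, -0.04479999840259552, 91.2, [0.659, -0.046, 0.049, 0.115], 582, [324.0, 152.0])
(0.5436999797821045, -0.049400001764297485, 87.5, [0.544, -0.05, 0.117, 0.046], 609, [325.0, 190.0])
(-0.026799999177455902, 0.5440000295639038, 95.1, [-0.03, 0.55, 0.021, 0.201], 358, [113.0, 392.0])
[0.58799704 0.11710374 0.15869598] 0.42475863258020263 [-0.37164253  3.30253695  0.35439204]
```

View pics/t6.png

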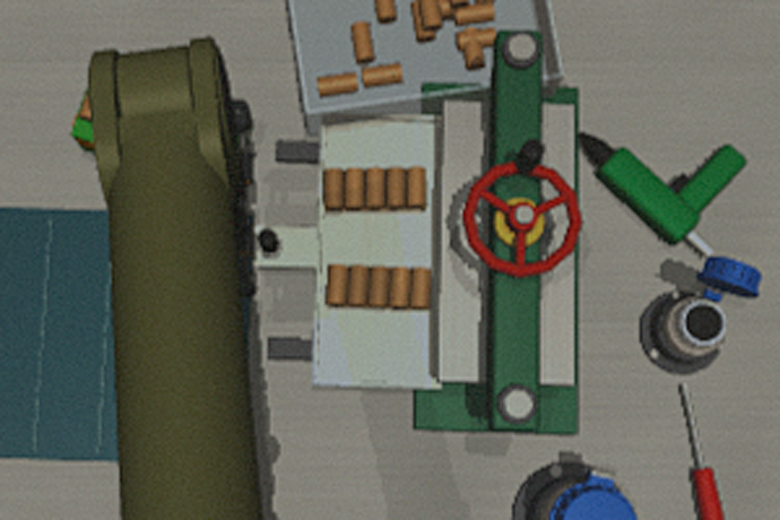

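```bash
python3 - <<'E'
from h import *
a=ctrl.get_image("top"); b=ctrl.get_image("side")
A=cv2.resize(a[120:235,275:370,::-1],(480,580),interpolation=cv2.INTER_CUBIC)
B=b[180:270,290:420,::-1].copy()
B=cv2.resize(B,(300,208),interpolation=cv2.INTER_CUBIC); B=cv2.copyMakeBorder(B,0,580-208,0,0,cv2.BORDER_CONSTANT)
cv2.imwrite("pics/t7.png",np.hstack([A,B]))
for P in [(.66,-.047,.056),(.66,.013,.056),(.66,-.107,.056),(.545,-.051,.056)]: print(proj("side",P),proj("top",P))
for z in (.026,.056,.086): print(onz("top",(324,152.3),z))
E
```

```text
[355.64294023 213.81677295] [324.38520209 151.86594845]
[350.68601851 203.84298415] [304.50090024 151.87409704]
[360.92450977 224.44378343] [344.27051444 151.85779945]
[325.0163961  218.90970987] [325.85539735 189.451187  ]
[ 0.66649176 -0.04645385  0.026     ]
[ 0.65865563 -0.04583343  0.056     ]
[ 0.6508195 -0.045213   0.086    ]
```

View pics/t7.png

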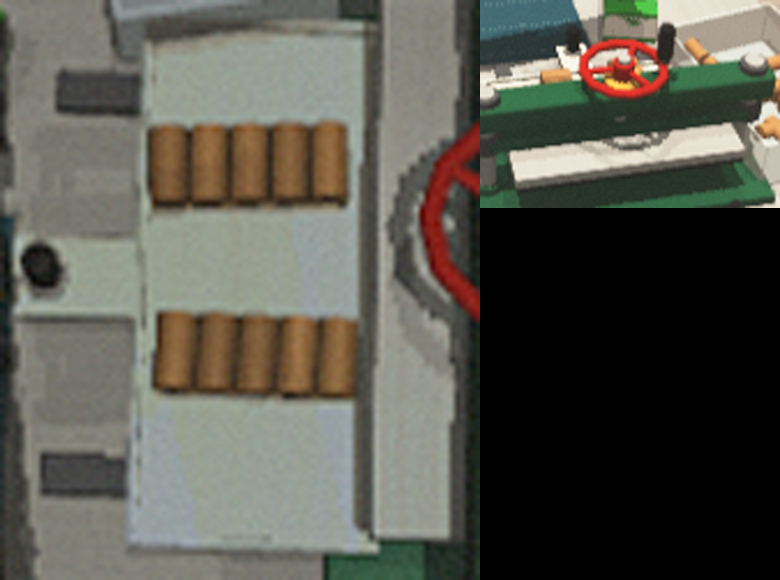

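Both panels lie flat in the tray. Panel 1 (crop (248,163)) is tight against the front rim, so the grip missed it. I'll try once more and check the jaw width before moving.

```bash
python3 - <<'E'
from h import *
s=ctrl.get_state(); print(s["position"],s["grip_width"])
go(.6612,-.047,.10,1.5)
E
```

```text
[0.59014425 0.11138524 0.15890265] 0.5150478334746773
dp [-5.35, 2.21, 1.96] turn 0.04
```

Call:
{"fn": "move_arm", "kwargs": {"dp": [[-0.7, 0.3, 0], [-2, 0.8, 0], [-3.3, 1.4, 0], [-4.5, 1.9, 0.5], [-5.2, 2.15, 1]], "turn": [0, 0, 0, 0, 0], "jaw": [0.6, 0.6, 0.6, 0.6, 0.6]}}

```text
time: 32.4
position: [0.6604, -0.0522, 0.1292]
tool_rot: [2.197, 2.24, -0.002]
ft_force: [0.1, 0.4, -0.1]
grip_width: 0.797
```

Call:
{"fn": "move_arm", "kwargs": {"dp": [[-0.1, 0.05, 0.4], [-0.15, 0.06, 0.8], [-0.15, 0.06, 0.95], [-0.15, 0.06, 0.95], [-0.15, 0.06, 0.95]], "turn": [0, 0, 0, 0, 0], "jaw": [0.6, 0.6, 0.6, 0.6, 0.6]}}

```text
time: 32.9
position: [0.6615, -0.0473, 0.101]
tool_rot: [2.19, 2.252, 0.002]
ft_force: [0.3, 0.7, -0.3]
grip_width: 0.798
```

```bash
python3 - <<'E'
from h import *
s=ctrl.get_state(); print(s["position"],s["grip_width"])
go(.6612,-.047,.035,1.5)
E
```

```text
[ 0.66145156 -0.0473074   0.10102749] 0.7978930980486392
dp [0.01, -0.01, 2.2] turn 0.02
```

Call:
{"fn": "move_arm", "kwargs": {"dp": [[0, 0, 0.4], [0, 0, 1], [0, 0, 1.7], [0, 0, 2.2], [0, 0, 2.23]], "turn": [0, 0, 0, 0, 0], "jaw": [0.6, 0.6, 0.6, 0.6, 0.6]}}

```text
time: 33.4
position: [0.6593, -0.0483, 0.0309]
tool_rot: [-2.19, -2.249, 0.005]
ft_force: [-1.6, 0.5, 0.7]
grip_width: 0.797
```

Call:
{"fn": "move_arm", "kwargs": {"dp": [[0, 0, 0], [0, 0, 0], [0, 0, 0], [0, 0, 0], [0, 0, 0]], "turn": [0, 0, 0, 0, 0], "jaw": [0, 0, 0, 0, 0], "grip_force": 30}}

```text
time: 33.9
position: [0.6617, -0.0489, 0.0343]
tool_rot: [2.192, 2.249, 0.002]
ft_force: [0.3, -0.4, 0.8]
grip_width: 0.518
```

```bash
python3 - <<'E'
from h import *
s=ctrl.get_state(); print(s["position"],s["grip_width"],s["ft_force"])
b=ctrl.get_image("side"); cv2.imwrite("pics/s8.png",cv2.resize(b[170:260,300:420,::-1],None,fx=5,fy=5,interpolation=cv2.INTER_CUBIC))
E
```

```text
[ 0.66174375 -0.04893581  0.03433422] 0.5184422452905522 [ 0.33921263 -0.36369504  0.81386427]
```

View pics/s8.png

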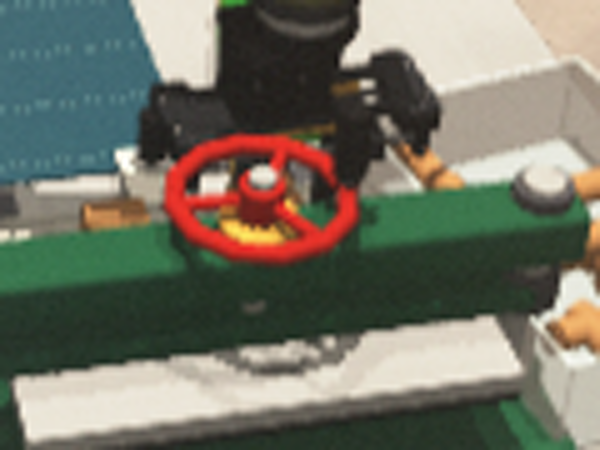

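Call:
{"fn": "move_arm", "kwargs": {"dp": [[0, 0, 0], [0, 0, 0], [0, 0, 0], [0, 0, 0]], "turn": [0, 0, 0, 0], "jaw": [-0.2, -0.2, -0.2, -0.2]}}

```text
time: 34.35
position: [0.6617, -0.0489, 0.0343]
tool_rot: [2.192, 2.25, 0.002]
ft_force: [0.3, -0.3, 6.0]
grip_width: 0.506
```

The fingers now hold the panel (width 0.506 with jaw commanded to -0.2). I'll move it square.

Call:
{"fn": "move_arm", "kwargs": {"dp": [[0, 0, -0.1], [-0.1, -0.15, -0.15], [-0.15, -0.35, -0.15], [-0.2, -0.55, -0.15], [-0.2, -0.55, -0.15]], "turn": [0, 0.2, 0.4, 0.7, 0.7], "jaw": [-0.2, -0.2, -0.2, -0.2, -0.2]}}

```text
time: 34.85
position: [0.6434, -0.056, 0.0377]
tool_rot: [-2.262, -2.179, 0.002]
ft_force: [0.5, 0.2, -0.5]
grip_width: 0.504
```

Call:
{"fn": "move_arm", "kwargs": {"dp": [[0, 0, 0], [0, 0, 0.06], [0, 0, 0.12], [0, 0, 0.12], [0, 0, 0.12]], "turn": [0, 0, 0, 0, 0], "jaw": [-0.2, -0.2, -0.2, -0.2, -0.2]}}

```text
time: 35.35
position: [0.645, -0.0552, 0.0344]
tool_rot: [2.26, 2.182, 0.0]
ft_force: [0.5, -0.8, -0.7]
grip_width: 0.502
```

```bash
python3 - <<'E'
from h import *
s=ctrl.get_state(); print(s["position"],s["grip_width"],s["ft_force"])
go(.6454,-.054,.035,-2)
E
```

```text
[ 0.64496936 -0.05518402  0.03439757] 0.5019187171152735 [ 0.4678232  -0.80400897 -0.6769439 ]
dp [0.04, 0.01, -0.02] turn 0.0
```

Call:
{"fn": "move_arm", "kwargs": {"dp": [[0, 0, 0], [0, 0, 0], [0, 0, 0], [0, 0, 0], [0, 0, 0]], "turn": [0, 0, 0, 0, 0], "jaw": [0.6, 0.6, 0.6, 0.6, 0.6]}}

```text
time: 35.85
position: [0.6449, -0.0553, 0.0345]
tool_rot: [2.26, 2.182, 0.0]
ft_force: [0.0, 1.0, 0.4]
grip_width: 0.786
```

Call:
{"fn": "move_arm", "kwargs": {"dp": [[0, 0, -0.5], [0, 0, -1.5], [0, 0, -2.5], [0, 0, -3.5], [0, 0, -4]], "turn": [0, 0, 0, 0, 0], "jaw": [0.6, 0.6, 0.6, 0.6, 0.6]}}

```text
time: 36.35
position: [0.6465, -0.0558, 0.1588]
tool_rot: [2.258, 2.179, 0.006]
ft_force: [0.9, 0.9, 0.6]
grip_width: 0.8
```

Call:
{"fn": "move_arm", "kwargs": {"dp": [[0.7, -0.3, 0], [2, -0.9, 0], [3.3, -1.4, 0], [4.2, -1.7, 0], [4.43, -1.7, 0]], "turn": [0, 0, 0, 0, 0], "jaw": [0.6, 0.6, 0.6, 0.6, 0.6]}}

```text
time: 36.85
position: [0.597, 0.0846, 0.1544]
tool_rot: [-2.251, -2.188, -0.002]
ft_force: [1.0, 0.5, -0.1]
grip_width: 0.795
```

Call:
{"fn": "move_arm", "kwargs": {"dp": [[0, 0, 0], [0, 0, 0], [0, 0, 0]], "turn": [0, 0, 0], "jaw": [0.6, 0.6, 0.6]}}

```text
time: 37.15
position: [0.599, 0.0767, 0.1546]
tool_rot: [2.263, 2.178, -0.001]
ft_force: [-0.3, -0.1, -0.6]
grip_width: 0.8
```

```bash
python3 - <<'E'
from h import *
im=ctrl.get_image("top")
for o in cork("top",im,.056): print(o)
s=ctrl.get_state(); print(s["position"],s["grip_width"])
go(.598,.078,.046,-2)
E
```

```text
(0.8827999830245972, -0.1444000005722046, 17.5, [0.882, -0.146, 0.112, 0.119], 846, [356.0, 82.0])
(0.8054999709129333, -0.02930000051856041, 134.1, [0.819, -0.022, 0.081, 0.098], 334, [318.0, 106.0])
(0.7583000063896179, 0.260699987411499, 72.8, [0.759, 0.262, 0.074, 0.047], 342, [223.0, 121.0])
(0.5813000202178955, 0.8698999881744385, 17.7, [0.551, 0.848, 0.291, 0.06], 969, [18.0, 178.0])
(0.6424000263214111, -0.05299999937415123, 86.3, [0.642, -0.052, 0.115, 0.05], 591, [326.0, 158.0])
(0.5437999963760376, -0.0494999997317791, 88.5, [0.544, -0.05, 0.117, 0.047], 601, [325.0, 190.0])
(0.34630000591278076, 0.8486999869346619, 110.5, [0.349, 0.852, 0.064, 0.102], 673, [17.0, 257.0])
(-0.02669999934732914, 0.5400000214576721, 95.1, [-0.03, 0.547, 0.02, 0.195], 349, [115.0, 392.0])
[0.59893683 0.07695938 0.15450315] 0.8004874351320129
dp [0.04, -0.03, 3.62] turn -0.04
```

Call:
{"fn": "move_arm", "kwargs": {"dp": [[0, 0, 0.6], [0, 0, 1.8], [0, 0, 2.8], [0, 0, 3.4], [0, 0, 3.6]], "turn": [0, 0, 0, 0, 0], "jaw": [0.6, 0.6, 0.6, 0.4, 0]}}

```text
time: 37.7
position: [0.597, 0.0776, 0.0441]
tool_rot: [-2.261, -2.179, 0.006]
ft_force: [-0.3, -0.2, -0.1]
grip_width: 0.695
```

Call:
{"fn": "move_arm", "kwargs": {"dp": [[0, 0, 0], [0, 0, 0], [0, 0, 0], [0, 0, 0], [0, 0, 0]], "turn": [0, 0, 0, 0, 0], "jaw": [-1, -1, -1, -1, -1], "grip_force": 30}}

```text
time: 38.2
position: [0.5979, 0.0795, 0.0471]
tool_rot: [-2.259, -2.181, 0.001]
ft_force: [-8.0, -0.4, 5.9]
grip_width: 0.245
```

Call:
{"fn": "move_arm", "kwargs": {"dp": [[0, 0, 0], [0, 0, 0], [0, 0, 0], [0, 0, 0], [0, 0, 0]], "turn": [0, 0, 0, 0, 0], "jaw": [-1, -1, -1, -1, -1]}}

```text
time: 38.7
position: [0.5978, 0.0795, 0.0472]
tool_rot: [-2.259, -2.181, 0.001]
ft_force: [-4.8, 0.3, 5.8]
grip_width: 0.232
```

Call:
{"fn": "move_arm", "kwargs": {"dp": [[-0.2, 0, 0], [-0.6, 0, 0], [-1.1, 0, 0], [-1.6, 0, 0], [-2.1, 0, 0]], "turn": [0, 0, 0, 0, 0], "jaw": [-1, -1, -1, -1, -1]}}

```text
time: 39.2
position: [0.5959, 0.0177, 0.0472]
tool_rot: [-2.257, -2.182, -0.002]
ft_force: [-3.2, 2.7, 5.1]
grip_width: 0.23
```

Call:
{"fn": "move_arm", "kwargs": {"dp": [[-0.5, 0, 0], [-1, 0, 0], [-1.4, 0, 0], [-1.7, 0, 0], [-1.9, 0, 0]], "turn": [0, 0, 0, 0, 0], "jaw": [-1, -1, -1, -1, -1]}}

```text
time: 39.7
position: [0.5941, -0.0408, 0.0471]
tool_rot: [-2.26, -2.181, -0.001]
ft_force: [-4.3, 2.9, 5.4]
grip_width: 0.235
```

```bash
python3 - <<'E'
from h import *
s=ctrl.get_state(); print(s["position"],s["grip_width"],s["ft_force"])
go(.5955,-.0625,.0455,-2)
E
```

```text
[ 0.59405315 -0.04079283  0.0470929 ] 0.23510162718939434 [-4.30114642  2.92899666  5.40890909]
dp [-0.72, 0.07, 0.05] turn -0.01
```

Call:
{"fn": "move_arm", "kwargs": {"dp": [[-0.2, 0, 0], [-0.4, 0, 0], [-0.6, 0, 0], [-0.7, 0, 0], [-0.8, 0, 0]], "turn": [0, 0, 0, 0, 0], "jaw": [-1, -1, -1, -1, -1]}}

```text
time: 40.2
position: [0.5935, -0.0605, 0.0471]
tool_rot: [-2.255, -2.18, -0.006]
ft_force: [-4.2, 11.6, 7.7]
grip_width: 0.236
```

Call:
{"fn": "move_arm", "kwargs": {"dp": [[-0.1, 0, 0], [-0.2, 0, 0], [-0.3, 0, 0], [-0.3, 0, 0], [-0.3, 0, 0]], "turn": [0, 0, 0, 0, 0], "jaw": [-1, -1, -1, -1, -1]}}

```text
time: 40.7
position: [0.5934, -0.0605, 0.0471]
tool_rot: [-2.243, -2.181, -0.015]
ft_force: [-4.2, 20.8, 8.9]
grip_width: 0.232
```

The tray is home: the knob stopped at y=-0.0605 against 20 N. I'll release it and go to the crank.

Call:
{"fn": "move_arm", "kwargs": {"dp": [[0.3, 0, 0], [0.3, 0, 0], [0.3, 0, 0], [0.3, 0, 0], [0.3, 0, 0]], "turn": [0, 0, 0, 0, 0], "jaw": [0.3, 0.3, 0.3, 0.3, 0.3]}}

```text
time: 41.2
position: [0.5934, -0.0661, 0.0464]
tool_rot: [2.261, 2.18, -0.001]
ft_force: [0.1, -0.7, -0.3]
grip_width: 0.59
```

Call:
{"fn": "move_arm", "kwargs": {"dp": [[0, 0, -0.5], [0, 0, -2], [0, 0, -3.5], [0, 0, -5], [0, 0, -6.5]], "turn": [0, 0, 0, 0, 0], "jaw": [0.3, 0.3, 0.3, 0.3, 0.3]}}

```text
time: 41.7
position: [0.5933, -0.0654, 0.2447]
tool_rot: [2.261, 2.18, 0.002]
ft_force: [0.7, -0.8, -1.1]
grip_width: 0.652
```

Call:
{"fn": "move_arm", "kwargs": {"dp": [[0, 0, -0.7], [0, 0, -1.4], [0, 0, -2], [0, 0, -2], [0, 0, -2]], "turn": [0, 0, 0, 0, 0], "jaw": [0.3, 0.3, 0.3, 0.3, 0.3]}}

```text
time: 42.2
position: [0.5934, -0.0651, 0.3018]
tool_rot: [2.26, 2.181, 0.001]
ft_force: [-0.4, 0.2, -1.2]
grip_width: 0.65
```

```bash
python3 - <<'E'
from h import *
im=ctrl.get_image("side")
print([(round(d["confidence"],2),np.round(d["rect"]).astype(int).tolist()) for d in ctrl.look_for("side","crank_grip")],proj("side",(.6454,-.1963,.24)))
s=ctrl.get_state(); print(s["position"],s["grip_width"],s["joint_positions"])
go(.6454,-.1963,.285,88)
cv2.imwrite("pics/s9.png",cv2.resize(im[150:330,260:450,::-1],None,fx=4,fy=4,interpolation=cv2.INTER_CUBIC)[:600])
E
```

```text
[(0.45, [372, 197, 8, 17])] [370.533592  197.8931694]
[ 0.59284637 -0.06476873  0.30045438] 0.6493841150698115 [-0.43706018  0.19412502  0.59452393  1.44820251 -0.10816218  1.5337722
  0.11750249]
dp [-4.32, 1.91, 0.51] turn 17.99
```

View pics/s9.png

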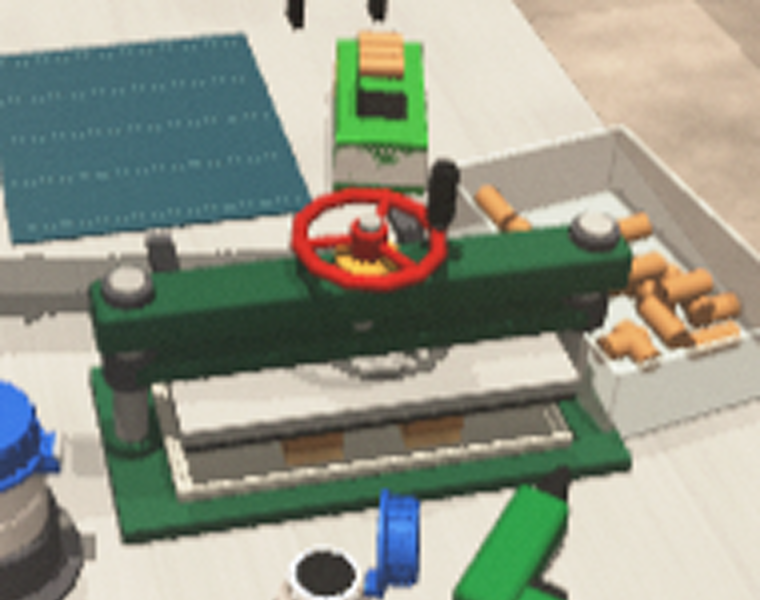

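The side view shows both panels (crop (312,445) and (432,430)) in the homed tray under the raised platen. The crank at (443,193) is where I computed it.

Call:
{"fn": "move_arm", "kwargs": {"dp": [[-0.7, 0.3, 0], [-2, 0.8, 0], [-3.3, 1.4, 0], [-4.1, 1.8, 0.2], [-4.32, 1.91, 0.4]], "turn": [1.7, 3.4, 5.1, 6.8, 8.5], "jaw": [0.3, 0.3, 0.3, 0.3, 0.3]}}

```text
time: 42.8
position: [0.6454, -0.2007, 0.2875]
tool_rot: [2.903, 1.197, -0.005]
ft_force: [-0.6, 0.3, -0.3]
grip_width: 0.653
```

Call:
{"fn": "move_arm", "kwargs": {"dp": [[0, 0, 0], [0, 0, 0], [0, 0, 0], [0, 0, 0]], "turn": [0, 0, 0, 0], "jaw": [0.3, 0.3, 0.3, 0.3]}}

```text
time: 43.2
position: [0.6464, -0.195, 0.2899]
tool_rot: [-2.895, -1.219, -0.002]
ft_force: [-0.7, -1.0, -0.1]
grip_width: 0.648
```

```bash
python3 - <<'E'
from h import *
s=ctrl.get_state(); print(s["position"],s["grip_width"],s["joint_positions"])
go(.6454,-.1963,.226,-45)
E
```

```text
[ 0.64635407 -0.1949526   0.28993207] 0.6483688947413844 [-0.263987    0.41735527  0.75162165  1.25906292 -0.28151075  1.56895725
 -0.33018238]
dp [-0.06, 0.01, 2.13] turn 0.13
```

Lower and close on the crank.

Call:
{"fn": "move_arm", "kwargs": {"dp": [[-0.06, 0, 0.4], [-0.06, 0, 1], [-0.06, 0, 1.7], [-0.06, 0, 2.1], [-0.06, 0, 2.13]], "turn": [0, 0, 0, 0, 0], "jaw": [0.3, 0.3, 0.3, 0.3, 0.3]}}

```text
time: 43.7
position: [0.6438, -0.1966, 0.2232]
tool_rot: [-2.895, -1.215, 0.004]
ft_force: [0.0, 0.4, 0.9]
grip_width: 0.652
```

Call:
{"fn": "move_arm", "kwargs": {"dp": [[0, 0, 0], [0, 0, 0], [0, 0, 0], [0, 0, 0], [0, 0, 0]], "turn": [0, 0, 0, 0, 0], "jaw": [-1, -1, -1, -1, -1], "grip_force": 20}}

```text
time: 44.2
position: [0.6451, -0.1976, 0.226]
tool_rot: [2.897, 1.214, 0.001]
ft_force: [-2.1, 0.9, 2.1]
grip_width: 0.283
```

Call:
{"fn": "move_arm", "kwargs": {"dp": [[0, 0, 0], [0, 0, 0], [0, 0, 0], [0, 0, 0], [0, 0, 0]], "turn": [0, 0, 0, 0, 0], "jaw": [-1, -1, -1, -1, -1]}}

```text
time: 44.7
position: [0.6446, -0.1972, 0.2259]
tool_rot: [-2.896, -1.214, 0.0]
ft_force: [-5.3, 2.1, 5.6]
grip_width: 0.244
```

```bash
cat >> h.py <<'E'
def wind(da,n=5,hub=(.5905,-.1925),r=.055,z=None,a0=None):
    """dp rows that carry the TCP round the hub by n steps of da degrees (cw = negative), from the present angle"""
    s=ctrl.get_state(); T=R.from_rotvec(s["tool_rot"]); p=np.array(s["position"])
    if a0 is None: a0=np.degrees(np.arctan2(p[1]-hub[1],p[0]-hub[0]))
    print("pos",np.round(p,4),"angle",round(a0,1),"r",round(np.hypot(p[0]-hub[0],p[1]-hub[1]),4),"F",np.round(s["ft_force"],1),"w",round(s["grip_width"],3))
    for i in range(1,n+1):
        a=np.radians(a0+da*i); t=np.array([hub[0]+r*np.cos(a),hub[1]+r*np.sin(a),p[2] if z is None else z])
        print(np.round(T.inv().apply(t-p)/.03,2).tolist(),end=", ")
    print()
E
python3 - <<'E'
from h import *
wind(-20)
E
```

```text
pos [ 0.6446 -0.1972  0.2259] angle -5.0 r 0.0543 F [-5.3  2.1  5.6] w 0.244
[-0.54, 0.33, -0.0], [-1.17, 0.44, -0.0], [-1.79, 0.32, -0.0], [-2.34, -0.0, -0.0], [-2.75, -0.49, 0.0],
```

Call:
{"fn": "move_arm", "kwargs": {"dp": [[-0.54, 0.33, 0], [-1.17, 0.44, 0], [-1.79, 0.32, 0], [-2.34, 0, 0], [-2.75, -0.49, 0]], "turn": [0, 0, 0, 0, 0], "jaw": [-1, -1, -1, -1, -1]}}

```text
time: 45.2
position: [0.5784, -0.2466, 0.2259]
tool_rot: [2.894, 1.213, 0.007]
ft_force: [4.1, 3.7, 4.5]
grip_width: 0.245
```

```bash
python3 - <<'E'
from h import *
ctrl.get_image("top")
wind(-20)
wind(-20,a0=-105)
E
```

```text
pos [ 0.5748 -0.2456  0.226 ] angle -106.5 r 0.0554 F [-0.6  3.   2.3] w 0.245
[-0.19, -0.61, 0.0], [-0.17, -1.25, 0.0], [0.07, -1.84, 0.0], [0.5, -2.31, 0.0], [1.06, -2.61, 0.01], 
pos [ 0.5748 -0.2456  0.226 ] angle -105 r 0.0554 F [-0.6  3.   2.3] w 0.245
[-0.18, -0.56, -0.0], [-0.17, -1.2, 0.0], [0.05, -1.8, 0.0], [0.46, -2.28, 0.0], [1.01, -2.6, 0.01],
```

```bash
cat >> h.py <<'E'
def plan(a0,da,calls,n=5,hub=(.5905,-.1925),r=.055):
    T=R.from_rotvec(ctrl.get_state()["tool_rot"]); c=lambda a:np.array([r*np.cos(np.radians(a)),r*np.sin(np.radians(a)),0])
    for k in range(calls):
        b=a0+k*n*da; print(b,[np.round(T.inv().apply(c(b+da*i)-c(b))[:2]/.03,2).tolist()+[0] for i in range(1,n+1)])
E
python3 -c "
from h import *
plan(-105,-25,4)"
```

```text
-105 [[-0.23, -0.76, 0], [-0.12, -1.54, 0], [0.31, -2.21, 0], [0.98, -2.63, 0], [1.77, -2.73, 0]]
-230 [[0.76, 0.24, 0], [1.34, 0.78, 0], [1.63, 1.52, 0], [1.59, 2.31, 0], [1.22, 3.01, 0]]
-355 [[-0.63, 0.48, 0], [-1.41, 0.64, 0], [-2.18, 0.47, 0], [-2.81, -0.02, 0], [-3.17, -0.73, 0]]
-480 [[-0.03, -0.79, 0], [0.28, -1.52, 0], [0.87, -2.06, 0], [1.63, -2.29, 0], [2.41, -2.18, 0]]
```

Call:
{"fn": "move_arm", "kwargs": {"dp": [[-0.23, -0.76, 0], [-0.12, -1.54, 0], [0.31, -2.21, 0], [0.98, -2.63, 0], [1.77, -2.73, 0]], "turn": [0, 0, 0, 0, 0], "jaw": [-1, -1, -1, -1, -1]}}

```text
time: 45.75
position: [0.5531, -0.1512, 0.2259]
tool_rot: [-2.897, -1.211, 0.003]
ft_force: [-1.1, -3.7, 2.4]
grip_width: 0.246
```

Call:
{"fn": "move_arm", "kwargs": {"dp": [[0.76, 0.24, 0], [1.34, 0.78, 0], [1.63, 1.52, 0], [1.59, 2.31, 0], [1.22, 3.01, 0]], "turn": [0, 0, 0, 0, 0], "jaw": [-1, -1, -1, -1, -1]}}

```text
time: 46.25
position: [0.6449, -0.1885, 0.2258]
tool_rot: [-2.896, -1.216, 0.006]
ft_force: [-14.4, 2.0, 11.9]
grip_width: 0.243
```

Call:
{"fn": "move_arm", "kwargs": {"dp": [[-0.63, 0.48, 0], [-1.41, 0.64, 0], [-2.18, 0.47, 0], [-2.81, -0.02, 0], [-3.17, -0.73, 0]], "turn": [0, 0, 0, 0, 0], "jaw": [-1, -1, -1, -1, -1]}}

```text
time: 46.75
position: [0.5647, -0.2419, 0.2259]
tool_rot: [2.895, 1.211, 0.006]
ft_force: [3.4, 2.2, 4.8]
grip_width: 0.247
```

Call:
{"fn": "move_arm", "kwargs": {"dp": [[-0.03, -0.79, 0], [0.28, -1.52, 0], [0.87, -2.06, 0], [1.63, -2.29, 0], [2.41, -2.18, 0]], "turn": [0, 0, 0, 0, 0], "jaw": [-1, -1, -1, -1, -1]}}

```text
time: 47.25
position: [0.5662, -0.1425, 0.2259]
tool_rot: [-2.896, -1.214, 0.0]
ft_force: [-1.0, -4.3, 2.8]
grip_width: 0.245
```

```bash
python3 -c "
from h import *
wind(-10)
plan(-605,-10,4)"
```

```text
pos [ 0.5662 -0.1425  0.2259] angle 115.9 r 0.0556 F [-1.  -4.3  2.8] w 0.245
[0.28, 0.15, -0.0], [0.55, 0.33, -0.0], [0.77, 0.56, -0.0], [0.96, 0.82, -0.0], [1.1, 1.11, -0.0], 
-605 [[0.29, 0.14, 0], [0.55, 0.32, 0], [0.77, 0.55, 0], [0.95, 0.81, 0], [1.09, 1.1, 0]]
-655 [[0.08, 0.31, 0], [0.11, 0.63, 0], [0.07, 0.95, 0], [-0.01, 1.25, 0], [-0.15, 1.54, 0]]
-705 [[-0.19, 0.26, 0], [-0.41, 0.48, 0], [-0.68, 0.67, 0], [-0.97, 0.8, 0], [-1.28, 0.88, 0]]
-755 [[-0.32, 0.03, 0], [-0.64, -0.01, 0], [-0.94, -0.09, 0], [-1.23, -0.23, 0], [-1.49, -0.41, 0]]
```

Call:
{"fn": "move_arm", "kwargs": {"dp": [[0.29, 0.14, 0], [0.55, 0.32, 0], [0.77, 0.55, 0], [0.95, 0.81, 0], [1.09, 1.1, 0]], "turn": [0, 0, 0, 0, 0], "jaw": [-1, -1, -1, -1, -1]}}

```text
time: 47.75
position: [0.6142, -0.1433, 0.2259]
tool_rot: [-2.897, -1.214, -0.001]
ft_force: [-3.2, 0.3, 4.7]
grip_width: 0.245
```

Call:
{"fn": "move_arm", "kwargs": {"dp": [[0.08, 0.31, 0], [0.11, 0.63, 0], [0.07, 0.95, 0], [-0.01, 1.25, 0], [-0.15, 1.54, 0]], "turn": [0, 0, 0, 0, 0], "jaw": [-1, -1, -1, -1, -1]}}

```text
time: 48.25
position: [0.6432, -0.1796, 0.2259]
tool_rot: [-2.897, -1.213, 0.002]
ft_force: [-4.0, 1.7, 7.2]
grip_width: 0.246
```

Call:
{"fn": "move_arm", "kwargs": {"dp": [[-0.19, 0.26, 0], [-0.41, 0.48, 0], [-0.68, 0.67, 0], [-0.97, 0.8, 0], [-1.28, 0.88, 0]], "turn": [0, 0, 0, 0, 0], "jaw": [-1, -1, -1, -1, -1]}}

```text
time: 48.75
position: [0.6351, -0.2237, 0.2259]
tool_rot: [-2.894, -1.214, -0.001]
ft_force: [-3.9, 5.6, 7.2]
grip_width: 0.247
```

Call:
{"fn": "move_arm", "kwargs": {"dp": [[-0.32, 0.03, 0], [-0.64, -0.01, 0], [-0.94, -0.09, 0], [-1.23, -0.23, 0], [-1.49, -0.41, 0]], "turn": [0, 0, 0, 0, 0], "jaw": [-1, -1, -1, -1, -1]}}

```text
time: 49.25
position: [0.596, -0.2474, 0.2259]
tool_rot: [2.897, 1.215, 0.004]
ft_force: [1.2, 3.6, 5.0]
grip_width: 0.246
```

```bash
python3 -c "
from h import *
wind(-10)
plan(-805,-8,4)"
```

```text
pos [ 0.596  -0.2474  0.2259] angle -84.3 r 0.0551 F [1.2 3.6 5. ] w 0.246
[-0.22, -0.23, -0.0], [-0.41, -0.49, -0.0], [-0.54, -0.78, -0.0], [-0.63, -1.09, -0.0], [-0.66, -1.41, -0.0], 
-805 [[-0.18, -0.18, 0], [-0.34, -0.38, 0], [-0.46, -0.6, 0], [-0.56, -0.84, 0], [-0.62, -1.09, 0]]
-845 [[-0.02, -0.25, 0], [-0.01, -0.51, 0], [0.03, -0.76, 0], [0.11, -1.0, 0], [0.23, -1.23, 0]]
-885 [[0.14, -0.21, 0], [0.32, -0.4, 0], [0.52, -0.56, 0], [0.73, -0.7, 0], [0.97, -0.8, 0]]
-925 [[0.25, -0.07, 0], [0.5, -0.1, 0], [0.76, -0.1, 0], [1.01, -0.06, 0], [1.25, 0.01, 0]]
```

Call:
{"fn": "move_arm", "kwargs": {"dp": [[-0.18, -0.18, 0], [-0.34, -0.38, 0], [-0.46, -0.6, 0], [-0.56, -0.84, 0], [-0.62, -1.09, 0]], "turn": [0, 0, 0, 0, 0], "jaw": [-1, -1, -1, -1, -1]}}

```text
time: 49.75
position: [0.556, -0.2441, 0.2251]
tool_rot: [2.897, 1.202, -0.007]
ft_force: [0.4, 0.8, -0.6]
grip_width: 0.068
```

The jaws closed to 0.07, so the crank slipped out, either at the stop or when the grip slackened. I'll lift and look.

Call:
{"fn": "move_arm", "kwargs": {"dp": [[0, 0, -0.5], [0, 0, -1.2], [0, 0, -1.9], [0, 0, -2.5], [0, 0, -2.5]], "turn": [0, 0, 0, 0, 0], "jaw": [-1, -1, -1, -1, 0.3]}}

```text
time: 50.25
position: [0.5601, -0.2385, 0.3035]
tool_rot: [2.894, 1.214, 0.005]
ft_force: [0.3, -0.6, -0.0]
grip_width: 0.04
```

```bash
python3 - <<'E'
from h import *
im=ctrl.get_image("side"); wind(-10)
print([(round(d["confidence"],2),np.round(d["rect"]).astype(int).tolist()) for d in ctrl.look_for("side","crank_grip")])
for a in range(-75,-150,-10): print(a,proj("side",(.5905+.055*np.cos(np.radians(a)),-.1925+.055*np.sin(np.radians(a)),.265)).round(1),proj("side",(.5905+.055*np.cos(np.radians(a)),-.1925+.055*np.sin(np.radians(a)),.243)).round(1))
cv2.imwrite("pics/s10.png",cv2.resize(im[150:290,280:440,::-1],None,fx=4,fy=4,interpolation=cv2.INTER_CUBIC)[:600])
E
```

```text
pos [ 0.5595 -0.2382  0.3017] angle -124.2 r 0.0552 F [-0.7  0.5 -0.5] w 0.071
[-0.02, -0.32, -0.0], [0.0, -0.64, -0.0], [0.08, -0.95, -0.0], [0.22, -1.24, -0.0], [0.4, -1.5, -0.0], 
[(0.67, [357, 209, 6, 15]), (0.44, [370, 259, 13, 1]), (0.42, [353, 216, 42, 36]), (0.39, [352, 262, 104, 25]), (0.22, [360, 284, 8, 22])]
-75 [363.8 202.8] [363.1 208.8]
-85 [360.8 203.6] [360.2 209.5]
-95 [357.7 204. ] [357.1 210. ]
-105 [354.4 204.1] [353.8 210.1]
-115 [351.  203.8] [350.5 209.8]
-125 [347.8 203.2] [347.3 209.2]
-135 [344.7 202.3] [344.3 208.2]
-145 [342. 201.] [341.6 207. ]
```

View pics/s10.png

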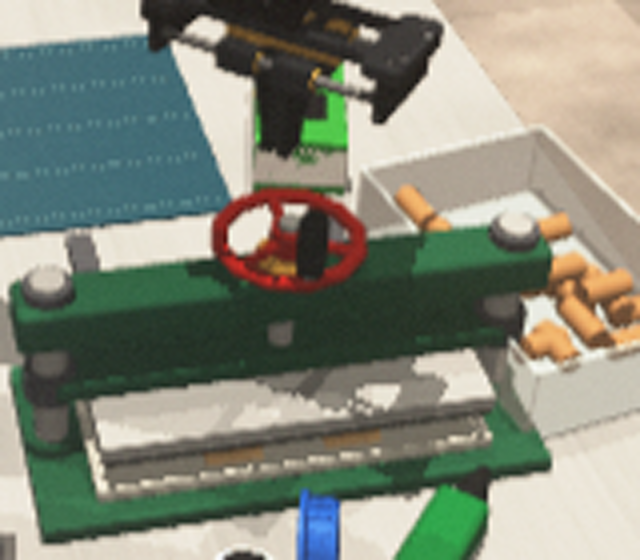

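The crank is now at about -92° (crop (312,242)), or 2.24 turns from the start, and the platen is down on the panels. I'll re-grip with the jaws along the tangent and push again to confirm the stop.

Call:
{"fn": "move_arm", "kwargs": {"dp": [[0, 0, 0], [0, 0, 0], [0, 0, 0], [0, 0, 0], [0, 0, 0]], "turn": [-1.7, -3.4, -5.1, -6.8, -8.5], "jaw": [0.3, 0.3, 0.3, 0.3, 0.3]}}

```text
time: 50.85
position: [0.5583, -0.2374, 0.2989]
tool_rot: [-2.251, -2.188, 0.002]
ft_force: [-1.1, -0.7, 0.3]
grip_width: 0.56
```

Call:
{"fn": "move_arm", "kwargs": {"dp": [[0, 0, 0], [0, 0, 0], [0, 0, 0], [0, 0, 0]], "turn": [0, 0, 0, 0], "jaw": [0.3, 0.3, 0.3, 0.3]}}

```text
time: 51.25
position: [0.5589, -0.2378, 0.3003]
tool_rot: [-2.261, -2.18, 0.0]
ft_force: [-0.9, 0.5, 0.3]
grip_width: 0.647
```

```bash
python3 - <<'E'
from h import *
s=ctrl.get_state(); print(s["position"],s["grip_width"],s["joint_positions"])
go(.5886,-.2475,.290,-2)
go(.5886,-.2475,.226,-2)
E
```

```text
[ 0.55886314 -0.23778887  0.30029257] 0.6465419007977135 [-0.19832226  0.22973695  0.68006029  1.42410113 -0.14370535  1.53832677
  0.43701983]
dp [-0.29, 1.0, 0.34] turn -0.02
dp [-0.29, 1.0, 2.48] turn -0.02
```

Call:
{"fn": "move_arm", "kwargs": {"dp": [[-0.1, 0.4, 0], [-0.25, 0.8, 0], [-0.29, 1.0, 0], [-0.29, 1.0, 0], [-0.29, 1.0, 0]], "turn": [0, 0, 0, 0, 0], "jaw": [0.3, 0.3, 0.3, 0.3, 0.3]}}

```text
time: 51.75
position: [0.5883, -0.2476, 0.3004]
tool_rot: [-2.26, -2.181, 0.001]
ft_force: [0.4, -0.3, -0.1]
grip_width: 0.654
```

Call:
{"fn": "move_arm", "kwargs": {"dp": [[0, 0, 0.5], [0, 0, 1.2], [0, 0, 1.9], [0, 0, 2.4], [0, 0, 2.48]], "turn": [0, 0, 0, 0, 0], "jaw": [0.3, 0.3, 0.3, 0.3, 0.3]}}

```text
time: 52.25
position: [0.5871, -0.2467, 0.2235]
tool_rot: [-2.257, -2.18, 0.002]
ft_force: [0.1, 0.5, 0.0]
grip_width: 0.652
```

Call:
{"fn": "move_arm", "kwargs": {"dp": [[0, 0, 0], [0, 0, 0], [0, 0, 0], [0, 0, 0], [0, 0, 0]], "turn": [0, 0, 0, 0, 0], "jaw": [-1, -1, -1, -1, -1], "grip_force": 25}}

```text
time: 52.75
position: [0.5889, -0.2478, 0.2267]
tool_rot: [2.26, 2.182, 0.001]
ft_force: [0.1, 0.1, -1.3]
grip_width: 0.283
```

Call:
{"fn": "move_arm", "kwargs": {"dp": [[0, 0, 0], [0, 0, 0], [0, 0, 0], [0, 0, 0], [0, 0, 0]], "turn": [0, 0, 0, 0, 0], "jaw": [-1, -1, -1, -1, -1]}}

```text
time: 53.25
position: [0.5885, -0.2478, 0.2265]
tool_rot: [2.26, 2.182, 0.0]
ft_force: [-2.0, -0.1, 3.9]
grip_width: 0.241
```

Call:
{"fn": "move_arm", "kwargs": {"dp": [[0, -0.05, 0], [0, -0.1, 0], [0, -0.15, 0], [0, -0.2, 0], [0, -0.25, 0]], "turn": [0, 0, 0, 0, 0], "jaw": [-1, -1, -1, -1, -1]}}

```text
time: 53.75
position: [0.5871, -0.2477, 0.2267]
tool_rot: [2.25, 2.176, 0.01]
ft_force: [17.3, -4.9, -5.6]
grip_width: 0.245
```

```bash
python3 - <<'E'
from h import *
wind(-10)
E
```

```text
pos [ 0.5871 -0.2477  0.2267] angle -93.5 r 0.0553 F [17.3 -4.9 -5.6] w 0.245
[0.05, -0.32, -0.0], [0.14, -0.62, -0.01], [0.28, -0.91, -0.01], [0.47, -1.17, -0.02], [0.7, -1.38, -0.02],
```

The stop is confirmed: 17 N against a 7.5 mm push that moved only 1.4 mm, at -93.5°. Next I'll back off 90° counter-clockwise.

```bash
python3 - <<'E'
from h import *
T=R.from_rotvec([2.26,2.182,0]); p=np.array([.581,-.2475,0])
for a in (-85,-75,-65,-55,-45,-36,-27,-18,-9,-3.5):
    a=np.radians(a); t=np.array([.5905+.055*np.cos(a),-.1925+.055*np.sin(a),0]); d=T.inv().apply(t-p)/.03; print(np.round(d[:2],2).tolist())
E
```

```text
[0.02, 0.48]
[0.09, 0.79]
[0.21, 1.08]
[0.38, 1.36]
[0.59, 1.59]
[0.82, 1.77]
[1.07, 1.91]
[1.34, 2.01]
[1.62, 2.07]
[1.8, 2.08]
```

Call:
{"fn": "move_arm", "kwargs": {"dp": [[0.02, 0.48, 0], [0.09, 0.79, 0], [0.21, 1.08, 0], [0.38, 1.36, 0], [0.59, 1.59, 0]], "turn": [0, 0, 0, 0, 0], "jaw": [-1, -1, -1, -1, -1]}}

```text
time: 54.25
position: [0.6283, -0.2318, 0.2266]
tool_rot: [-2.26, -2.18, 0.003]
ft_force: [-5.6, 0.6, 6.5]
grip_width: 0.243
```

Call:
{"fn": "move_arm", "kwargs": {"dp": [[0.23, 0.18, 0], [0.48, 0.32, 0], [0.75, 0.42, 0], [1.03, 0.48, 0], [1.21, 0.49, 0]], "turn": [0, 0, 0, 0, 0], "jaw": [-1, -1, -1, -1, -1]}}

```text
time: 54.75
position: [0.6443, -0.1967, 0.2266]
tool_rot: [-2.261, -2.181, 0.004]
ft_force: [-4.1, -2.4, 5.4]
grip_width: 0.243
```

Call:
{"fn": "move_arm", "kwargs": {"dp": [[0, 0, 0], [0, 0, 0], [0, 0, 0]], "turn": [0, 0, 0], "jaw": [-1, -1, -1]}}

```text
time: 55.05
position: [0.6444, -0.1955, 0.2266]
tool_rot: [-2.259, -2.181, 0.001]
ft_force: [-3.3, 0.5, 5.4]
grip_width: 0.243
```

```bash
python3 - <<'E'
from h import *
wind(10)
go(.5905+.055*np.cos(np.radians(-3.5)),-.1925+.055*np.sin(np.radians(-3.5)),.2265)
im=ctrl.get_image("side")
print([(round(d["confidence"],2),np.round(d["rect"]).astype(int).tolist()) for d in ctrl.look_for("side","crank_grip")][:2])
for a in (-12,-4,4): print(a,proj("side",(.5905+.055*np.cos(np.radians(a)),-.1925+.055*np.sin(np.radians(a)),.243)).round(1))
E
```

```text
pos [ 0.6444 -0.1955  0.2266] angle -3.2 r 0.054 F [-3.3  0.5  5.4] w 0.243
[0.32, 0.01, 0.0], [0.63, -0.06, 0.0], [0.92, -0.19, 0.0], [1.19, -0.37, 0.0], [1.42, -0.59, 0.0], 
dp [-0.01, 0.03, 0.0] turn 0
[(0.53, [370, 197, 4, 16])]
-12 [371.1 198.6]
-4 [370.6 197.1]
4 [369.8 195.6]
```

Call:
{"fn": "move_arm", "kwargs": {"dp": [[0, 0, 0], [0, 0, 0], [0, 0, 0], [0, 0, 0], [0, 0, 0]], "turn": [0, 0, 0, 0, 0], "jaw": [-0.2, -0.2, -0.2, -0.2, -0.2]}}

```text
time: 55.65
position: [0.6454, -0.1954, 0.2259]
tool_rot: [-2.26, -2.182, 0.0]
ft_force: [0.3, 0.2, 0.5]
grip_width: 0.397
```

Call:
{"fn": "move_arm", "kwargs": {"dp": [[0, 0, -0.3], [0, 0, -0.8], [0, 0, -1.5], [0, 0, -2.3], [0, 0, -3]], "turn": [0, 0, 0, 0, 0], "jaw": [-0.2, -0.2, -0.2, -0.2, -0.2]}}

```text
time: 56.15
position: [0.6457, -0.1958, 0.3191]
tool_rot: [2.259, 2.181, 0.002]
ft_force: [0.7, -0.2, -0.0]
grip_width: 0.399
```

```bash
python3 - <<'E'
from h import *
im=ctrl.get_image("side"); s=ctrl.get_state(); print(s["position"],s["grip_width"],s["joint_positions"])
cv2.imwrite("pics/s11.png",cv2.resize(im[170:330,250:450,::-1],None,fx=3.9,fy=3.9,interpolation=cv2.INTER_CUBIC)[:600])
for n in ("crank_grip","lid_top","lid_flip","pot"): print(n,[(round(d["confidence"],2),np.round(d["rect"]).astype(int).tolist()) for d in ctrl.look_for("side",n)][:3])
th=np.radians(-21); ux=np.array([np.cos(th),np.sin(th),0]); H=np.array([.496,-.41,.0895])+.04*ux
for q in (1.45,1.55,1.65,1.75,1.85):
    c=H+.04*(-np.cos(q)*ux+np.array([0,0,np.sin(q)]))+.0255*(np.sin(q)*ux+np.array([0,0,np.cos(q)])); print(q,c.round(4),proj("side",c).round(1),proj("top",c).round(1))
E
```

```text
[ 0.64688172 -0.19638614  0.32308819] 0.4033946708683036 [-0.19182259  0.39236273  0.65372932  1.1967683  -0.23637101  1.6178868
  0.37607327]
crank_grip [(0.46, [370, 197, 10, 19]), (0.27, [354, 213, 47, 44])]
lid_top [(0.61, [362, 287, 6, 23])]
lid_flip [(0.89, [258, 260, 39, 36]), (0.53, [360, 285, 14, 28])]
pot [(0.58, [345, 300, 37, 51]), (0.55, [257, 277, 44, 62])]
1.45 [ 0.5525 -0.4317  0.1323] [363.4 285.1] [462.3 182.2]
1.55 [ 0.5564 -0.4332  0.13  ] [364.9 285.9] [462.5 181. ]
1.65 [ 0.56   -0.4346  0.1274] [366.3 286.7] [462.6 179.9]
1.75 [ 0.5634 -0.4359  0.1243] [367.5 287.6] [462.6 178.9]
1.85 [ 0.5665 -0.4371  0.1209] [368.6 288.5] [462.6 178.1]
```

View pics/s11.png

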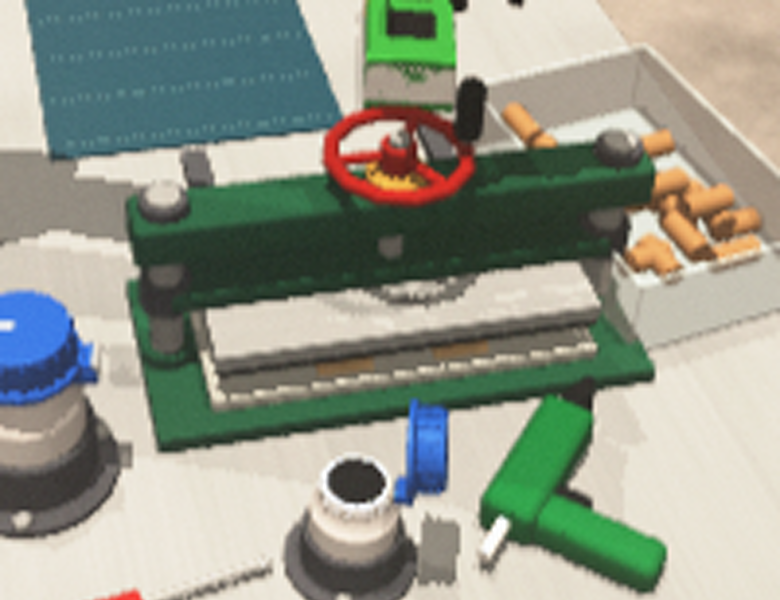

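The crank has come back to about -5° (crop (470,108)), the platen is on the panels, and the lid still stands open at ~1.5 rad (crop (428,447)). Next is the lid.

```bash
python3 - <<'E'
from h import *
print("bigpot",onz("top",(408.8,281.8),.15), "side tri",tri((210+113/2.5,130+300/2.5),(150+590/2.28,80+460/2.28)))
go(.591,-.4465,.30,69)
E
```

```text
bigpot [ 0.27874057 -0.26931624  0.15      ] side tri (array([ 0.28027079, -0.26629144,  0.16405431]), np.float64(0.3159297563782104))
dp [-8.42, -1.52, 0.54] turn -14.2
```

Call:
{"fn": "move_arm", "kwargs": {"dp": [[-1, -0.2, 0], [-2.6, -0.5, 0], [-4.3, -0.8, 0], [-5.8, -1.1, 0], [-7, -1.27, 0]], "turn": [0, 0, 0, 0, 0], "jaw": [-1, -1, -1, -1, -1]}}

```text
time: 56.9
position: [0.5976, -0.4072, 0.3149]
tool_rot: [-2.262, -2.178, 0.003]
ft_force: [0.9, -0.3, -0.1]
grip_width: 0.048
```

Call:
{"fn": "move_arm", "kwargs": {"dp": [[-0.6, -0.1, 0], [-1.1, -0.2, 0.2], [-1.42, -0.25, 0.4], [-1.42, -0.25, 0.5], [-1.42, -0.25, 0.5]], "turn": [-1.4, -2.8, -4.2, -5.6, -7], "jaw": [-1, -1, -1, -1, -1]}}

```text
time: 57.4
position: [0.5901, -0.4465, 0.2987]
tool_rot: [-1.492, -2.76, -0.001]
ft_force: [0.6, 0.1, -0.0]
grip_width: 0.008
```

Call:
{"fn": "move_arm", "kwargs": {"dp": [[0, 0, 0], [0, 0, 0], [0, 0, 0], [0, 0, 0], [0, 0, 0]], "turn": [-1.5, -3, -4.5, -6, -7.2], "jaw": [-1, -1, -1, -1, -1]}}

```text
time: 57.9
position: [0.5906, -0.446, 0.2996]
tool_rot: [-0.565, -3.088, -0.002]
ft_force: [-0.1, 0.5, -0.3]
grip_width: 0.002
```

Call:
{"fn": "move_arm", "kwargs": {"dp": [[0, 0, 0], [0, 0, 0], [0, 0, 0], [0, 0, 0]], "turn": [0, 0, 0, 0], "jaw": [-1, -1, -1, -1]}}

```text
time: 58.3
position: [0.5909, -0.4463, 0.3009]
tool_rot: [-0.574, -3.088, -0.0]
ft_force: [-0.3, 0.2, -0.3]
grip_width: 0.004
```

```bash
python3 - <<'E'
from h import *
s=ctrl.get_state(); print(s["position"],s["grip_width"],s["joint_positions"])
go(.591,-.4465,.139,69)
T=R.from_rotvec(s["tool_rot"]); th=np.radians(-21); ux=np.array([np.cos(th),np.sin(th),0]); H=np.array([.496,-.41,.0895])+.04*ux; zz=np.array([0,0,1.])
p0=np.array([.591,-.4465,.139])
for q in (1.5,1.3,1.1,.9,.7,.55,.4,.25,.12,0,-.05):
    c=H+ux*(-.045*np.cos(q)+.0255*np.sin(q)+.011)+zz*(.045*np.sin(q)+.0255*np.cos(q)); print(q,c.round(4),np.round(T.inv().apply(c-p0)/.03,2).tolist())
E
```

```text
[ 0.59089774 -0.44633102  0.30086594] 0.0036833539937139986 [ 0.33803964  0.53566624  0.47678032  1.01328232 -0.23696841  1.64146168
  1.94218123]
dp [-0.01, -0.0, 5.4] turn -0.01
1.5 [ 0.5644 -0.4363  0.1362] [0.95, -0.0, 0.09]
1.3 [ 0.5553 -0.4328  0.1397] [1.27, -0.0, -0.02]
1.1 [ 0.5458 -0.4291  0.1412] [1.62, -0.0, -0.07]
0.9 [ 0.5361 -0.4254  0.1406] [1.96, -0.0, -0.05]
0.7 [ 0.5268 -0.4218  0.138 ] [2.29, -0.0, 0.03]
0.55 [ 0.5202 -0.4193  0.1348] [2.53, -0.0, 0.14]
0.4 [ 0.5142 -0.417   0.1305] [2.74, -0.0, 0.28]
0.25 [ 0.5088 -0.4149  0.1253] [2.94, -0.0, 0.46]
0.12 [ 0.5048 -0.4134  0.1202] [3.08, -0.0, 0.63]
0 [ 0.5016 -0.4122  0.115 ] [3.19, -0.0, 0.8]
-0.05 [ 0.5005 -0.4117  0.1127] [3.23, -0.0, 0.88]
```

Call:
{"fn": "move_arm", "kwargs": {"dp": [[0, 0, 1], [0, 0, 2.5], [0, 0, 4], [0, 0, 5.2], [0, 0, 5.4]], "turn": [0, 0, 0, 0, 0], "jaw": [-1, -1, -1, -1, -1]}}

```text
time: 58.8
position: [0.5885, -0.4438, 0.1331]
tool_rot: [-0.572, -3.08, -0.007]
ft_force: [0.5, 0.3, 0.1]
grip_width: 0.004
```

Call:
{"fn": "move_arm", "kwargs": {"dp": [[0.4, 0, 0.05], [0.95, 0, 0.05], [1.27, 0, -0.02], [1.62, 0, -0.07], [1.96, 0, -0.05]], "turn": [0, 0, 0, 0, 0], "jaw": [-1, -1, -1, -1, -1]}}

```text
time: 59.3
position: [0.5362, -0.4257, 0.1424]
tool_rot: [0.573, 3.086, -0.001]
ft_force: [-0.8, -0.3, -0.3]
grip_width: 0.003
```

```bash
python3 - <<'E'
from h import *
im=ctrl.get_image("side"); s=ctrl.get_state(); print(s["position"],s["ft_force"])
cv2.imwrite("pics/s12.png",cv2.resize(im[230:340,300:420,::-1],None,fx=5,fy=5,interpolation=cv2.INTER_CUBIC))
E
```

```text
[ 0.53433211 -0.42536279  0.14186783] [-1.70026414 -0.48833126 -1.03455323]
```

View pics/s12.png

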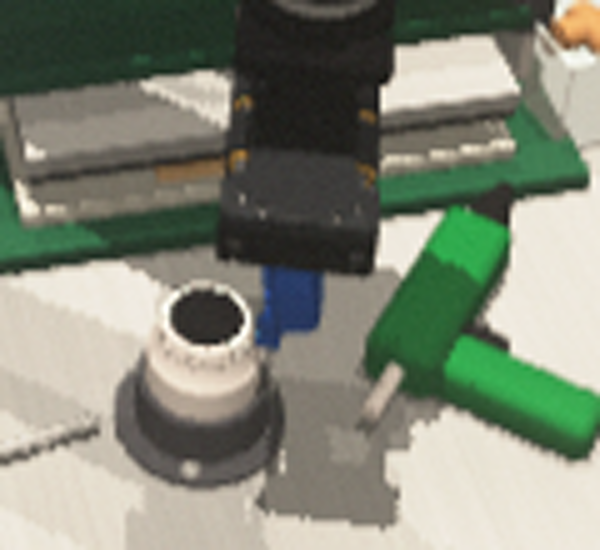

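```bash
python3 - <<'E'
from h import *
s=ctrl.get_state(); p=np.array(s["position"])
f=lambda P:((proj("side",P)-[300,230])*5).round()
print("tcp",f(p),"up70",f(p+[0,0,.07]))
th=np.radians(-21); ux=np.array([np.cos(th),np.sin(th),0]); H=np.array([.496,-.41,.0895])+.04*ux; zz=np.array([0,0,1.]); uy=np.array([-ux[1],ux[0],0])
for q in (1.5,.9):
    e=-np.cos(q)*ux+np.sin(q)*zz; n=np.sin(q)*ux+np.cos(q)*zz
    for nn,o in (("outer",.0255),("inner",.0045)):
        print(q,nn,[f(H+e*(.04+.029*a)+n*o+uy*.029*b).tolist() for a,b in ((0,0),(1,0),(-1,0),(0,1),(0,-1))])
print("hinge",f(H),"neck",f((.496,-.41,.088)))
im=ctrl.get_image("top"); cv2.imwrite("pics/t13.png",cv2.resize(im[130:250,390:510,::-1],None,fx=5,fy=5,interpolation=cv2.INTER_CUBIC))
E
```

```text
tcp [283. 261.] up70 [293. 169.]
1.5 outer [[321.0, 277.0], [322.0, 241.0], [320.0, 313.0], [323.0, 237.0], [319.0, 319.0]]
1.5 inner [[282.0, 275.0], [282.0, 238.0], [282.0, 310.0], [285.0, 235.0], [279.0, 317.0]]
0.9 outer [[271.0, 265.0], [240.0, 233.0], [301.0, 297.0], [274.0, 225.0], [268.0, 306.0]]
0.9 inner [[239.0, 278.0], [208.0, 246.0], [269.0, 309.0], [243.0, 238.0], [235.0, 319.0]]
hinge [274. 323.] neck [202. 317.]
```

View pics/t13.png

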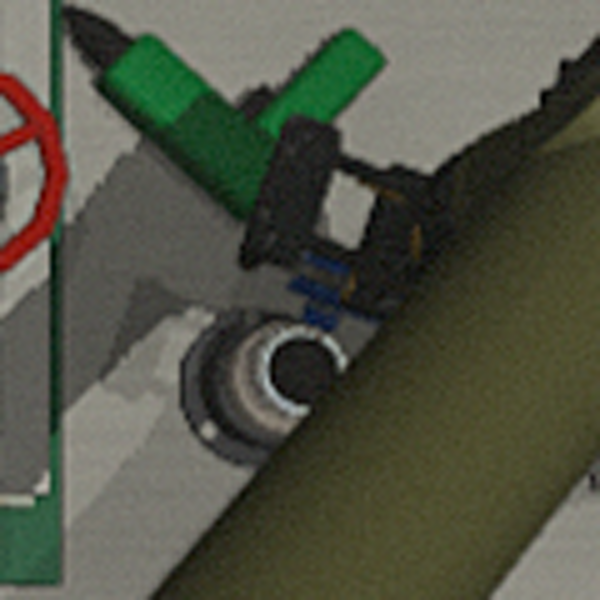

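It's hidden behind the gripper, but there is light contact. Continuing the arc is harmless in either case, since its end stays above the neck.

Call:
{"fn": "move_arm", "kwargs": {"dp": [[0.33, 0, 0.08], [0.57, 0, 0.19], [0.78, 0, 0.33], [0.98, 0, 0.51], [1.12, 0, 0.68]], "turn": [0, 0, 0, 0, 0], "jaw": [-1, -1, -1, -1, -1]}}

```text
time: 59.9
position: [0.5092, -0.4203, 0.136]
tool_rot: [0.57, 3.07, -0.016]
ft_force: [-15.8, 3.0, 61.7]
grip_width: 0.005
```

Call:
{"fn": "move_arm", "kwargs": {"dp": [[0.06, 0, 0.1], [0.11, 0, 0.17], [0.15, 0, 0.2], [0.18, 0, 0.25], [0.18, 0, 0.25]], "turn": [0, 0, 0, 0, 0], "jaw": [-1, -1, -1, -1, -1]}}

```text
time: 60.4
position: [0.4944, -0.417, 0.1284]
tool_rot: [0.581, 3.086, -0.007]
ft_force: [-32.6, 14.9, 70.6]
grip_width: 0.008
```

```bash
python3 - <<'E'
from h import *
im=ctrl.get_image("side"); s=ctrl.get_state(); print(s["position"],s["ft_force"])
cv2.imwrite("pics/s14.png",cv2.resize(im[230:340,300:420,::-1],None,fx=5,fy=5,interpolation=cv2.INTER_CUBIC))
hsv=cv2.cvtColor(im,cv2.COLOR_RGB2HSV); m=cv2.inRange(hsv,(105,120,50),(125,255,255)); m[:,:310]=0
ys,xs=np.nonzero(m); print(len(xs),xs.min(),xs.max(),ys.min(),ys.max(),xs.mean(),ys.mean())
print(proj("side",(.496,-.41,.115)))
E
```

```text
[ 0.49403279 -0.41697751  0.12857532] [-33.32593707  15.40022519  71.99440946]
183 310 358 283 399 343.5136612021858 309.5464480874317
[340.85468922 286.8686949 ]
```

Too much force (72 N), so I'm backing off upward at once.

Call:
{"fn": "move_arm", "kwargs": {"dp": [[0, 0, -0.5], [0, 0, -1], [0, 0, -1.5], [0, 0, -2.5], [0, 0, -3.5]], "turn": [0, 0, 0, 0, 0], "jaw": [-1, -1, -1, -1, -1]}}

```text
time: 60.95
position: [0.4997, -0.4103, 0.2173]
tool_rot: [-0.571, -3.087, -0.002]
ft_force: [-0.1, -1.1, 0.5]
grip_width: 0.01
```

```bash
python3 - <<'E'
from h import *
im=ctrl.get_image("side"); s=ctrl.get_state(); print(s["position"],s["ft_force"])
cv2.imwrite("pics/s15.png",cv2.resize(im[230:340,300:420,::-1],None,fx=5,fy=5,interpolation=cv2.INTER_CUBIC))
E
```

```text
[ 0.50186163 -0.41234437  0.22366146] [ 1.3917074  -1.51276781  4.9132613 ]
```

View pics/s15.png

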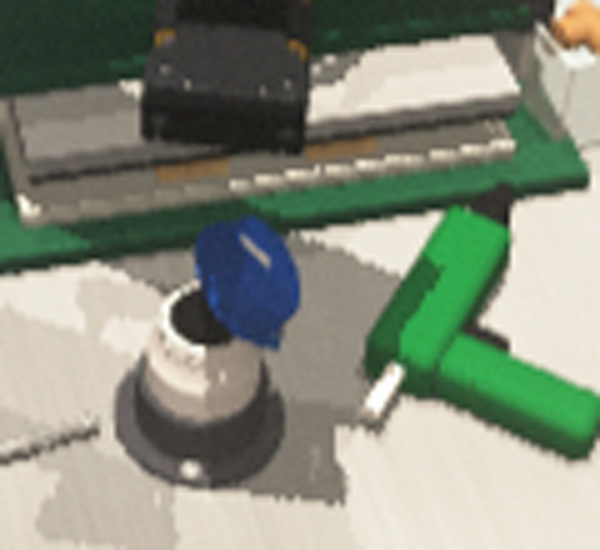

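```bash
cat > fit.py <<'E'
from h import *
from scipy.optimize import minimize
def blue(im,n):
    hsv=cv2.cvtColor(im,cv2.COLOR_RGB2HSV); m=cv2.inRange(hsv,(100,110,40),(130,255,255))
    m[:, :310 if n=="side" else 435]=0; m[:240 if n=="side" else 0]=0; m[320 if n=="side" else 215:]=0; return m
def sil(n,v):
    x,y,az,q=v; ux=np.array([np.cos(az),np.sin(az),0]); uy=np.array([-ux[1],ux[0],0]); zz=np.array([0,0,1.])
    H=np.array([x,y,.0895])+.04*ux; e=-np.cos(q)*ux+np.sin(q)*zz; nn=np.sin(q)*ux+np.cos(q)*zz
    m=np.zeros((400*4,640*4),np.uint8); t=np.linspace(0,2*np.pi,40)
    for r,a,b in ((.029,.004,.0255),(.034,-.001,.004)):
        P=[proj(n,H+e*(.04+r*np.cos(u))+uy*r*np.sin(u)+nn*h) for u in t for h in (a,b)]
        cv2.fillConvexPoly(m,cv2.convexHull(np.round((np.array(P)+.5)*4).astype(np.int32)),255)
    return cv2.resize(m,(640,400),interpolation=cv2.INTER_AREA)/255.
def cost(v,obs): return sum(np.abs(sil(n,v)-o).sum()/o.sum() for n,o in obs)
def fit(obs,v0,fix=False):
    best=None
    for q in ([v0[3]] if not fix else np.arange(0,1.9,.2)):
        f=(lambda d:cost([v0[0]+d[0]*.01,v0[1]+d[1]*.01,v0[2]+d[2]*.3,q+d[3]*.3],obs)) if not fix else (lambda d:cost([*v0[:3],q+d[0]*.3],obs))
        r=minimize(f,np.zeros(1 if fix else 4),method="Nelder-Mead",options=dict(initial_simplex=np.vstack([np.zeros(1 if fix else 4),.5*np.eye(1 if fix else 4)]),maxiter=150))
        if best is None or r.fun<best[0]: best=(r.fun,q,r.x)
    return best
E
python3 - <<'E'
from fit import *
ld=lambda f:cv2.imread(f)[:,:,::-1].copy()
obs=[(n,blue(ld(f"pics/{n}0.png"),n)/255.) for n in ("side","top")]
print([o.sum() for _,o in obs])
c,q,d=fit(obs,[.496,-.41,np.radians(-21),1.5]); v=[.496+d[0]*.01,-.41+d[1]*.01,np.radians(-21)+d[2]*.3,q+d[3]*.3]
print(c,np.round(v,4),np.degrees(v[2]))
np.save("v.npy",v)
im=ctrl.get_image("side"); tp=ctrl.get_image("top")
b=fit([("side",blue(im,"side")/255.)],v,True); print("now q",b[0],b[1]+.3*b[2][0])
cv2.imwrite("pics/t16.png",cv2.resize(tp[130:250,390:510,::-1],None,fx=5,fy=5,interpolation=cv2.INTER_CUBIC))
s=cv2.imread("pics/s12.png"); s=cv2.resize(s,(120,110),interpolation=cv2.INTER_AREA)[:,:,::-1]; F=np.zeros((400,640,3),np.uint8); F[230:340,300:420]=s
m=blue(F,"side")>0; ys,xs=np.nonzero(m); r=slice(285,310)
for q in (1.5,1.3,1.1,.9,.7): print(q, np.abs(sil("side",[*v[:3],q])-m)[r].sum())
E
```

```text
[np.float64(241.0), np.float64(228.0)]
0.6744303705321395 [ 0.4971 -0.4101 -0.3226  1.4705] -18.48497880502414
now q 0.15088104575163397 0.845318603515625
1.5 63.29411764705882
1.3 30.76078431372549
1.1 87.62745098039215
0.9 165.49803921568628
0.7 248.24313725490197
```

The silhouette fit is good: the lid was at 1.47, is now at 0.85 rad, and the hinge azimuth is -18.5°. The last press was on the cap's far rim, straight toward the hinge. I'll go back to the outer side and push more slowly on the face.

Call:
{"fn": "move_arm", "kwargs": {"dp": [[-0.5, 0, 0], [-1.2, 0, 0], [-1.8, 0, 0], [-2, 0, 0], [-2, 0, 0]], "turn": [0, 0, 0, 0, 0], "jaw": [-1, -1, -1, -1, -1]}}

```text
time: 61.6
position: [0.5558, -0.4321, 0.2156]
tool_rot: [-0.571, -3.086, -0.002]
ft_force: [-0.8, 0.1, 0.4]
grip_width: 0.008
```

Call:
{"fn": "move_arm", "kwargs": {"dp": [[0, 0, 0], [0, 0, 0], [0, 0, 0], [0, 0, 0]], "turn": [0, 0, 0, 0], "jaw": [-1, -1, -1, -1]}}

```text
time: 62.0
position: [0.5553, -0.4329, 0.2182]
tool_rot: [0.573, 3.088, 0.0]
ft_force: [-0.0, 0.3, 0.3]
grip_width: 0.007
```

```bash
cat > lidp.py <<'E'
from fit import *
v=np.load("v.npy"); az=v[2]; ux=np.array([np.cos(az),np.sin(az),0]); zz=np.array([0,0,1.]); H=np.array([v[0],v[1],.0895])+.04*ux
def rel():
    p=np.array(ctrl.get_state()["position"])-H; return np.round([p@ux,p@[-ux[1],ux[0],0],p[2]],4)
def to(a,z):
    s=ctrl.get_state(); T=R.from_rotvec(s["tool_rot"]); return np.round(T.inv().apply(H+ux*a+zz*z-np.array(s["position"]))/.03,2).tolist()
def qnow():
    im=ctrl.get_image("side"); b=fit([("side",blue(im,"side")/255.)],v,True); return round(b[0],2),round(b[1]+.3*b[2][0],3)
E
python3 - <<'E'
from lidp import *
print("H",H,rel(),ctrl.get_state()["ft_force"],qnow())
for a,z in ((.03,.134),(.03,.046),(.0035,.0465),(-.0054,.0445),(-.0139,.0404),(-.0215,.0346),(-.0263,.0294),(-.029,.0255)): print(a,z,to(a,z))
E
```

```text
H [ 0.53508351 -0.42276996  0.0895    ] [ 0.0224 -0.0031  0.1287] [-0.0383258   0.32400928  0.26450802] (np.float64(0.13), np.float64(0.845))
0.03 0.134 [-0.25, 0.11, -0.18]
0.03 0.046 [-0.24, 0.11, 2.75]
0.0035 0.0465 [0.64, 0.07, 2.74]
-0.0054 0.0445 [0.93, 0.06, 2.8]
-0.0139 0.0404 [1.22, 0.05, 2.94]
-0.0215 0.0346 [1.47, 0.04, 3.13]
-0.0263 0.0294 [1.63, 0.03, 3.31]
-0.029 0.0255 [1.72, 0.03, 3.44]
```

Call:
{"fn": "move_arm", "kwargs": {"dp": [[-0.24, 0.11, 0.5], [-0.24, 0.11, 1.3], [-0.24, 0.11, 2.1], [-0.24, 0.11, 2.6], [-0.24, 0.11, 2.75]], "turn": [0, 0, 0, 0, 0], "jaw": [-1, -1, -1, -1, -1]}}

```text
time: 62.55
position: [0.5628, -0.4311, 0.1321]
tool_rot: [-0.572, -3.085, -0.003]
ft_force: [0.4, 0.2, 0.3]
grip_width: 0.006
```

Call:
{"fn": "move_arm", "kwargs": {"dp": [[0.2, 0, 0], [0.5, -0.02, 0], [0.8, -0.03, 0], [0.95, -0.04, 0], [0.95, -0.04, 0]], "turn": [0, 0, 0, 0, 0], "jaw": [-1, -1, -1, -1, -1]}}

```text
time: 63.05
position: [0.5358, -0.4236, 0.1364]
tool_rot: [0.574, 3.087, -0.0]
ft_force: [0.1, 0.4, 0.7]
grip_width: 0.002
```

```bash
python3 - <<'E'
from lidp import *
print(rel(),ctrl.get_state()["ft_force"],qnow())
E
```

```text
[ 0.001  -0.0005  0.0469] [0.11951382 0.42985284 0.71037583] (np.float64(0.67), np.float64(0.845))
```

Call:
{"fn": "move_arm", "kwargs": {"dp": [[0.1, 0, 0.02], [0.2, 0, 0.06], [0.3, 0, 0.11], [0.4, 0, 0.16], [0.5, 0, 0.22]], "turn": [0, 0, 0, 0, 0], "jaw": [-1, -1, -1, -1, -1]}}

```text
time: 63.6
position: [0.5224, -0.4178, 0.1285]
tool_rot: [0.573, 3.089, 0.0]
ft_force: [0.3, -0.8, 1.5]
grip_width: 0.003
```

```bash
python3 - <<'E'
from lidp import *
print(rel(),ctrl.get_state()["ft_force"],qnow())
im=ctrl.get_image("side"); m=blue(im,"side")>0; ys,xs=np.nonzero(m); print(m.sum())
r=slice(283,310)
for q in (1.1,.95,.845,.7,.55,.4): print(q,np.abs(sil("side",[*v[:3],q])-m)[r].sum().round(1))
E
```

```text
[-0.0136  0.0007  0.039 ] [ 0.30347284 -0.76287863  1.52121549] (np.float64(1.21), np.float64(0.781))
199
1.1 190.6
0.95 144.1
0.845 107.7
0.7 104.5
0.55 160.3
0.4 217.3
```

Call:
{"fn": "move_arm", "kwargs": {"dp": [[0.1, 0, 0.06], [0.2, 0, 0.13], [0.28, 0, 0.2], [0.36, 0, 0.26], [0.42, 0, 0.32]], "turn": [0, 0, 0, 0, 0], "jaw": [-1, -1, -1, -1, -1]}}

```text
time: 64.2
position: [0.5105, -0.4133, 0.1189]
tool_rot: [-0.573, -3.089, -0.0]
ft_force: [-0.6, -0.4, 0.3]
grip_width: 0.004
```

```bash
python3 - <<'E'
from lidp import *
print(rel(),ctrl.get_state()["ft_force"])
im=ctrl.get_image("side"); m=blue(im,"side")>0; print(m.sum())
r=slice(283,310)
for q in (.845,.7,.55,.4,.25,.1,0): print(q,np.abs(sil("side",[*v[:3],q])-m)[r].sum().round(1))
cv2.imwrite("pics/s17.png",cv2.resize(im[230:340,300:420,::-1],None,fx=5,fy=5,interpolation=cv2.INTER_CUBIC))
E
```

```text
[-0.0263  0.0012  0.0294] [-0.5630122  -0.36198766  0.29358602]
196
0.845 222.4
0.7 186.5
0.55 149.8
0.4 185.1
0.25 227.8
0.1 260.1
0 278.9
```

Call:
{"fn": "move_arm", "kwargs": {"dp": [[0.04, 0, 0.04], [0.08, 0, 0.08], [0.12, 0, 0.12], [0.14, 0, 0.16], [0.14, 0, 0.2]], "turn": [0, 0, 0, 0, 0], "jaw": [-1, -1, -1, -1, -1]}}

```text
time: 64.75
position: [0.5068, -0.4118, 0.1129]
tool_rot: [0.573, 3.089, 0.0]
ft_force: [-0.6, 0.0, -0.0]
grip_width: 0.002
```

```bash
python3 - <<'E'
from lidp import *
print(rel(),ctrl.get_state()["ft_force"])
E
```

```text
[-0.0303  0.0014  0.0234] [-0.64769068  0.02650831 -0.04026357]
```

Call:
{"fn": "move_arm", "kwargs": {"dp": [[0, 0, -0.3], [0, 0, -1], [0, 0, -2], [0, 0, -3], [0, 0, -4]], "turn": [0, 0, 0, 0, 0], "jaw": [-1, -1, -1, -1, -1]}}

```text
time: 65.25
position: [0.5068, -0.4119, 0.235]
tool_rot: [0.573, 3.088, -0.0]
ft_force: [0.1, -0.5, -0.1]
grip_width: -0.001
```

```bash
python3 - <<'E'
from lidp import *
print(rel(),ctrl.get_state()["ft_force"],qnow())
im=ctrl.get_image("top"); mt=blue(im,"top")>0; print(mt.sum(),[ (round(x.mean(),1)) for x in np.nonzero(mt)])
for n in ("lid_top","lid_flip"): print([(round(d["confidence"],2),np.round(d["rect"]).astype(int).tolist()) for d in ctrl.look_for("top",n)][:3])
for q in (0,.2,.4,.6,.8): print(q,[round(x.mean(),1) for x in np.nonzero(sil("top",[*v[:3],q])>.5)])
E
```

```text
[-0.0302  0.0013  0.1455] [ 0.08113968 -0.52172048 -0.11874535] (np.float64(0.16), np.float64(0.401))
400 [np.float64(200.7), np.float64(453.3)]
[(0.9, [456, 198, 18, 19]), (0.57, [405, 280, 22, 26]), (0.46, [434, 153, 63, 43])]
[(0.8, [456, 201, 24, 28]), (0.63, [405, 280, 28, 39])]
0 [np.float64(203.7), np.float64(451.4)]
0.2 [np.float64(202.5), np.float64(452.7)]
0.4 [np.float64(200.8), np.float64(454.1)]
0.6 [np.float64(198.5), np.float64(455.5)]
0.8 [np.float64(195.9), np.float64(456.9)]
```

The lid is now at 0.40 rad and follows the finger, but contact acts about 20 mm above the nominal tip. I'll keep pressing down with force checks.

Call:
{"fn": "move_arm", "kwargs": {"dp": [[0, 0, 0.8], [0, 0, 1.8], [0, 0, 2.8], [0, 0, 3.5], [0, 0, 3.9]], "turn": [0, 0, 0, 0, 0], "jaw": [-1, -1, -1, -1, -1]}}

```text
time: 65.95
position: [0.5052, -0.4103, 0.1124]
tool_rot: [-0.572, -3.084, -0.004]
ft_force: [-1.1, 0.4, 0.7]
grip_width: 0.004
```

Call:
{"fn": "move_arm", "kwargs": {"dp": [[0, 0, 0.1], [0, 0, 0.2], [0, 0, 0.3], [0, 0, 0.4], [0, 0, 0.5]], "turn": [0, 0, 0, 0, 0], "jaw": [-1, -1, -1, -1, -1]}}

```text
time: 66.45
position: [0.5073, -0.4122, 0.1017]
tool_rot: [0.572, 3.088, -0.001]
ft_force: [-0.2, 0.1, -0.3]
grip_width: 0.003
```

Call:
{"fn": "move_arm", "kwargs": {"dp": [[0, 0, 0.05], [0, 0, 0.1], [0, 0, 0.15], [0, 0, 0.2], [0, 0, 0.2]], "turn": [0, 0, 0, 0, 0], "jaw": [-1, -1, -1, -1, -1]}}

```text
time: 66.95
position: [0.5068, -0.4118, 0.0947]
tool_rot: [-0.573, -3.089, -0.0]
ft_force: [-0.4, -0.0, 0.2]
grip_width: 0.009
```

```bash
python3 - <<'E'
from lidp import *
print(rel(),ctrl.get_state()["ft_force"],qnow())
im=ctrl.get_image("side"); m=blue(im,"side")>0; ys,xs=np.nonzero(m); print(m.sum(),xs.min(),xs.max(),ys.min(),ys.max())
for q in (0,.2,.4): 
    M=sil("side",[*v[:3],q])>.5; y,x=np.nonzero(M); print(q,M.sum(),x.min(),x.max(),y.min(),y.max(), (M&m).sum(),(m&~M).sum())
E
```

```text
[-0.0303  0.0015  0.0052] [-0.3695581  -0.0014117   0.23455913] (np.float64(1.87), np.float64(-0.848))
154 330 355 293 301
0 484 329 353 279 303 147 7
0.2 481 330 354 277 301 129 25
0.4 471 331 356 276 300 87 67
```

Call:
{"fn": "move_arm", "kwargs": {"dp": [[0, 0, 0.05], [0, 0, 0.1], [0, 0, 0.15], [0, 0, 0.15]], "turn": [0, 0, 0, 0], "jaw": [-1, -1, -1, -1]}}

```text
time: 67.45
position: [0.5072, -0.4121, 0.094]
tool_rot: [0.572, 3.087, 0.001]
ft_force: [-4.3, 4.6, 15.0]
grip_width: 0.004
```

It's shut: 15 N reaction at the neck. I'll raise, open and verify.

Call:
{"fn": "move_arm", "kwargs": {"dp": [[0, 0, -0.5], [0, 0, -1.2], [0, 0, -2], [0, 0, -3], [0, 0, -3.5]], "turn": [0, 0, 0, 0, 0], "jaw": [-1, -1, 1, 1, 1]}}

```text
time: 67.95
position: [0.5078, -0.4128, 0.1987]
tool_rot: [0.572, 3.085, -0.003]
ft_force: [-0.2, -0.3, -0.1]
grip_width: 0.194
```

Call:
{"fn": "move_arm", "kwargs": {"dp": [[0.3, 0, 0], [0.3, 0, 0], [0.3, 0, 0], [0.3, 0, 0], [0.3, 0, 0]], "turn": [0, 0, 0, 0, 0], "jaw": [1, 1, 1, 1, 1]}}

```text
time: 68.45
position: [0.4982, -0.4082, 0.1944]
tool_rot: [-0.572, -3.087, -0.001]
ft_force: [-0.0, 0.1, 0.1]
grip_width: 0.652
```

Call:
{"fn": "move_arm", "kwargs": {"dp": [[0, 0, 0], [0, 0, 0], [0, 0, 0], [0, 0, 0], [0, 0, 0]], "turn": [0, 0, 0, 0, 0], "jaw": [1, 1, 1, 1, 1]}}

```text
time: 68.95
position: [0.4985, -0.4087, 0.1956]
tool_rot: [0.573, 3.089, 0.0]
ft_force: [0.9, -0.1, 0.0]
grip_width: 0.99
```

```bash
python3 - <<'E'
from lidp import *
print(rel(),qnow())
im=ctrl.get_image("side"); ob=[("side",blue(im,"side")/255.)]
f=lambda d:cost([v[0]+d[0]*.01,v[1]+d[1]*.01,v[2],d[2]*.3],ob)
r=minimize(f,[0,0,0],method="Nelder-Mead",options=dict(initial_simplex=[[0,0,0],[.5,0,0],[0,.5,0],[0,0,.4]])); print(r.fun,v[0]+r.x[0]*.01,v[1]+r.x[1]*.01,r.x[2]*.3)
s=ctrl.get_state(); print(s["position"],s["grip_width"],s["joint_positions"])
go(.497,-.410,.13,None); go(.497,-.410,.080,None)
E
```

```text
[-0.0392  0.0018  0.1061] (np.float64(0.19), np.float64(0.048))
0.1816066379270384 0.49921733437678356 -0.40862574343451236 -0.003578906843485846
[ 0.49846214 -0.40869965  0.19561001] 1.0005468567951628 [ 0.25952229  0.33132199  0.49247297  1.49213116 -0.15808958  1.35758197
  1.96685492]
dp [0.03, -0.06, 2.19] turn 0
dp [0.03, -0.06, 3.85] turn 0
```

The lid fit gives 0.0–0.05 rad, so it's shut. I'll descend around the cap and grip it.

Call:
{"fn": "move_arm", "kwargs": {"dp": [[0, -0.03, 0.8], [0, -0.03, 1.6], [0, -0.03, 2.3], [0, -0.03, 2.8], [0, -0.03, 3.1]], "turn": [0, 0, 0, 0, 0], "jaw": [1, 1, 1, 1, 1]}}

```text
time: 69.55
position: [0.4977, -0.409, 0.1012]
tool_rot: [-0.572, -3.088, -0.001]
ft_force: [0.6, -0.3, -0.7]
grip_width: 0.999
```

Call:
{"fn": "move_arm", "kwargs": {"dp": [[0, 0, 0.1], [0, 0, 0.2], [0, 0, 0.3], [0, 0, 0.4], [0, 0, 0.5]], "turn": [0, 0, 0, 0, 0], "jaw": [1, 1, 1, 1, 1]}}

```text
time: 70.05
position: [0.4984, -0.4097, 0.0878]
tool_rot: [0.573, 3.088, -0.0]
ft_force: [0.4, 0.4, -0.2]
grip_width: 0.998
```

Call:
{"fn": "move_arm", "kwargs": {"dp": [[0, 0, 0], [0, 0, 0], [0, 0, 0], [0, 0, 0], [0, 0, 0]], "turn": [0, 0, 0, 0, 0], "jaw": [-0.2, -0.2, -0.2, -0.2, -0.2], "grip_force": 35}}

```text
time: 70.55
position: [0.4979, -0.4102, 0.0878]
tool_rot: [0.573, 3.089, -0.002]
ft_force: [0.7, -0.3, 0.4]
grip_width: 0.65
```

Call:
{"fn": "move_arm", "kwargs": {"dp": [[0, 0, 0], [0, 0, 0], [0, 0, 0], [0, 0, 0], [0, 0, 0]], "turn": [0, 0, 0, 0, 0], "jaw": [-0.2, -0.2, -0.2, -0.2, -0.2]}}

```text
time: 71.05
position: [0.4979, -0.4101, 0.0877]
tool_rot: [0.573, 3.089, -0.001]
ft_force: [-0.8, -2.2, 1.7]
grip_width: 0.65
```

The jaws hold the 58 mm cap (width 0.65). I'll turn it clockwise.

Call:
{"fn": "move_arm", "kwargs": {"dp": [[0, 0, 0], [0, 0, 0], [0, 0, 0], [0, 0, 0], [0, 0, 0]], "turn": [1, 2.4, 4, 5.6, 7], "jaw": [-0.2, -0.2, -0.2, -0.2, -0.2]}}

```text
time: 71.55
position: [0.4979, -0.4101, 0.0877]
tool_rot: [1.483, 2.769, -0.001]
ft_force: [-2.3, -3.4, 1.1]
grip_width: 0.651
```

```bash
python3 - <<'E'
from h import *
s=ctrl.get_state(); print(s["position"],s["tool_rot"],s["ft_force"],s["torque"],s["grip_width"],s["joint_positions"][6])
E
```

```text
[ 0.49785587 -0.41013039  0.08774816] [ 1.48256962e+00  2.76930530e+00 -1.30891041e-03] [-2.28111072 -3.43103638  1.06540509] [-0.6121888   0.27776695  0.09399396] 0.650997636092605 1.420559514919159
```

Call:
{"fn": "move_arm", "kwargs": {"dp": [[0, 0, 0], [0, 0, 0], [0, 0, 0], [0, 0, 0], [0, 0, 0]], "turn": [1.4, 2.8, 4.2, 5.6, 7], "jaw": [-0.2, -0.2, -0.2, -0.2, -0.2]}}

```text
time: 72.05
position: [0.4977, -0.4102, 0.0878]
tool_rot: [2.246, 2.196, -0.001]
ft_force: [-1.8, -2.4, 1.1]
grip_width: 0.65
```

Call:
{"fn": "move_arm", "kwargs": {"dp": [[0, 0, 0], [0, 0, 0], [0, 0, 0], [0, 0, 0], [0, 0, 0]], "turn": [1.4, 2.8, 4.2, 5.6, 7], "jaw": [-0.2, -0.2, -0.2, -0.2, -0.2]}}

```text
time: 72.55
position: [0.4976, -0.4102, 0.0878]
tool_rot: [2.802, 1.418, -0.001]
ft_force: [-2.1, -2.2, 1.8]
grip_width: 0.653
```

```bash
python3 - <<'E'
from h import *
s=ctrl.get_state(); print(s["position"],s["tool_rot"],s["ft_force"],s["torque"],s["grip_width"],s["joint_positions"][6])
E
```

```text
[ 0.49760163 -0.41017838  0.08776618] [ 2.80243831e+00  1.41839602e+00 -1.18901246e-03] [-2.12927373 -2.2496644   1.8193695 ] [-0.71480193  0.50405543  0.06633359] 0.6533142775414179 0.29387525269237413
```

Call:
{"fn": "move_arm", "kwargs": {"dp": [[0, 0, 0], [0, 0, 0], [0, 0, 0], [0, 0, 0], [0, 0, 0]], "turn": [1, 2, 3, 4, 5], "jaw": [-0.2, -0.2, -0.2, -0.2, -0.2]}}

```text
time: 73.05
position: [0.4975, -0.4101, 0.0878]
tool_rot: [3.042, 0.78, -0.001]
ft_force: [-3.3, -2.1, 1.5]
grip_width: 0.651
```

```bash
python3 - <<'E'
from h import *
s=ctrl.get_state(); print(s["ft_force"],s["torque"],s["grip_width"],s["joint_positions"][6])
E
```

```text
[-3.29105197 -2.06247262  1.51045452] [-0.68676227  0.63586276  0.0732896 ] 0.6506181355945968 -0.099676664544755
```

Call:
{"fn": "move_arm", "kwargs": {"dp": [[0, 0, 0], [0, 0, 0], [0, 0, 0], [0, 0, 0], [0, 0, 0]], "turn": [0.5, 1, 1.5, 2, 2.5], "jaw": [-0.2, -0.2, -0.2, -0.2, -0.2]}}

```text
time: 73.55
position: [0.4974, -0.4101, 0.0877]
tool_rot: [3.109, 0.447, -0.001]
ft_force: [-2.7, -2.2, 2.8]
grip_width: 0.65
```

```bash
python3 - <<'E'
from h import *
s=ctrl.get_state(); print(s["ft_force"],s["torque"],s["grip_width"],s["joint_positions"][6])
E
```

```text
[-2.69178211 -2.24244433  2.84574589] [-0.61813044  0.63672632  0.07130499] 0.649501233999527 -0.29373393035581424
```

142.5° so far and still only friction torque, so I'll continue in small steps to the stop.

Call:
{"fn": "move_arm", "kwargs": {"dp": [[0, 0, 0], [0, 0, 0], [0, 0, 0], [0, 0, 0], [0, 0, 0]], "turn": [0.4, 0.8, 1.2, 1.6, 2], "jaw": [-0.2, -0.2, -0.2, -0.2, -0.2]}}

```text
time: 74.05
position: [0.4978, -0.4093, 0.0877]
tool_rot: [-3.136, -0.181, 0.002]
ft_force: [-2.4, -1.1, 2.8]
grip_width: 0.65
```

```bash
python3 - <<'E'
from h import *
s=ctrl.get_state(); print(s["ft_force"],s["torque"],s["grip_width"],s["joint_positions"][6])
E
```

```text
[-2.35334198 -1.07480587  2.77709075] [-0.68261572  0.24447109  1.30224602] 0.6495976138022523 -0.4469948373071215
```

The cap is tight, with the torque rising to 1.3 N m at the stop. I'll release, retreat and check everything.

Call:
{"fn": "move_arm", "kwargs": {"dp": [[0, 0, 0], [0, 0, 0], [0, 0, 0], [0, 0, 0], [0, 0, 0]], "turn": [0, 0, 0, 0, 0], "jaw": [1, 1, 1, 1, 1]}}

```text
time: 74.55
position: [0.4981, -0.4092, 0.0874]
tool_rot: [-3.136, -0.178, -0.0]
ft_force: [0.0, -0.5, -0.8]
grip_width: 0.971
```

Call:
{"fn": "move_arm", "kwargs": {"dp": [[0, 0, -0.5], [0, 0, -1.5], [0, 0, -3], [0, 0, -4.5], [0, 0, -6]], "turn": [0, 0, 0, 0, 0], "jaw": [1, 1, 1, 1, 1]}}

```text
time: 75.05
position: [0.4977, -0.4096, 0.2706]
tool_rot: [3.136, 0.177, 0.002]
ft_force: [1.6, 0.3, 1.2]
grip_width: 0.996
```

Call:
{"fn": "move_arm", "kwargs": {"dp": [[0, 0, -0.7], [0, 0, -1], [0, 0, -1.2], [0, 0, -1.2], [0, 0, -1.2]], "turn": [0, 0, 0, 0, 0], "jaw": [1, 1, 1, 1, 1]}}

```text
time: 75.55
position: [0.4978, -0.4089, 0.3021]
tool_rot: [-3.135, -0.178, 0.003]
ft_force: [-0.0, 0.2, 0.1]
grip_width: 0.999
```

```bash
python3 - <<'E'
from lidp import *
print("lid",qnow())
s=ctrl.get_state(); print(s["position"],s["time"])
im=ctrl.get_image("side"); tp=ctrl.get_image("top")
print("side crank",[(round(d["confidence"],2),np.round(d["rect"],1).tolist()) for d in ctrl.look_for("side","crank_grip")][:1])
print("top crank",[(round(d["confidence"],2),np.round(d["rect"],1).tolist()) for d in ctrl.look_for("top","crank_grip")][:2])
for a in (-14,-4,6):
    P=(.5905+.055*np.cos(np.radians(a)),-.1925+.055*np.sin(np.radians(a))); print(a,proj("side",(*P,.243)).round(1),proj("top",(*P,.265)).round(1))
# dark blob near knob home in top, cork in side
g=cv2.cvtColor(tp,cv2.COLOR_RGB2GRAY); w=g[160:190,300:336]; ys,xs=np.nonzero(w<45); print("knob",len(xs),xs.mean()+300,ys.mean()+160, onz("top",(xs.mean()+300,ys.mean()+160),.07) if len(xs) else 0)
hsv=cv2.cvtColor(im,cv2.COLOR_RGB2HSV); m=cv2.inRange(hsv,(6,90,60),(20,255,255)); k,l,st,c=cv2.connectedComponentsWithStats(m)
print("cork blobs near press",[(st[i,4],c[i].round().tolist()) for i in range(1,k) if 300<c[i][0]<390 and 240<c[i][1]<290 and st[i,4]>8])
for n in ("feeder","gluegun","screwdriver"): print(n,[(round(d["confidence"],2),np.round(d["rect"]).astype(int).tolist()) for d in ctrl.look_for("top",n)][:1])
d=cv2.absdiff(cv2.imread("pics/side0.png"),im[:,:,::-1]).max(2); print("gun diff side",(d[260:330,375:430]>60).sum(),"screw",(d[310:345,245:325]>60).sum(),"feeder",(d[155:200,335:372]>60).sum())
E
```

```text
lid (np.float64(0.17), np.float64(0.055))
[ 0.49776443 -0.40889715  0.30200378] 75.6
side crank []
top crank [(0.57, [385.1, 139.6, 8.1, 13.9])]
-14 [371.2 199. ] [389.  136.9]
-4 [370.6 197.1] [385.3 136.3]
6 [369.5 195.3] [381.5 136.4]
knob 36 329.3333333333333 173.83333333333334 [ 0.58951211 -0.0611298   0.07      ]
cork blobs near press [(np.int32(44), [368.0, 259.0]), (np.int32(48), [338.0, 263.0])]
feeder [(0.63, [243, 129, 68, 45])]
gluegun [(0.84, [435, 154, 59, 42])]
screwdriver [(0.56, [455, 285, 7, 9])]
gun diff side 265 screw 0 feeder 1286
```

```bash
python3 - <<'E'
from lidp import *
a=cv2.imread("pics/side0.png")[:,:,::-1].copy(); b=ctrl.get_image("side")
g=lambda im:cv2.inRange(cv2.cvtColor(im,cv2.COLOR_RGB2HSV),(55,120,40),(75,255,255))[255:330,370:430]>0
A,B=g(a),g(b); print("gun IoU",(A&B).sum()/(A|B).sum())
ob=[("side",blue(b,"side")/255.)]
for q in (0,.03,.06,.1,.15): print(q,min(round(cost([.497+dx,-.41+dy,v[2],q],ob),3) for dx in(0,.0015,.003) for dy in (0,.0015,.003)))
print(ctrl.close_job())
E
```

```text
gun IoU 0.8740458015267175
0 0.156
0.03 0.158
0.06 0.165
0.1 0.189
0.15 0.225
the job is handed in; nothing more can be done
None
```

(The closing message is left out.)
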